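# Set the lane guide, load the sample jars and latch the bay door

## Task

Get the analyser's loading bay ready: set the lane to the steel gauge block by standing the gauge in the lane and turning the cam knob until the gauge is free but has no more than about 2 mm of side play, and with that setting slide it, down on the lane's floor, from the end nearer the robot to the far end. Put the gauge back upright on its cork mat, stand every sample jar that is there upright in the lane, and only then push the bay's door shut until it snaps home on its catch. Leave the beaker, the wash bottle and the box of wipes where they stand.

Things in the scene. Friction and masses are not known exactly. Their poses are not given: they have to be found in the camera images.
- bay: grey open-topped loading bay, fixed. Base plate 300 x 250 mm, 12 mm thick (its top is the lane floor); origin under it midway between the end panels; x along the lane away from the robot (within 0.1 rad of world x), y towards the back panel. End panels at x = -117 and +117 mm, back panel at y = +131 mm, 6 mm thick, tops 82 mm above the bench; door along y = -112 mm
- fence: fixed aluminium strip 210 mm long, 10 mm thick, 12 mm high: the lane's door-side wall. Origin: middle of its lane-side face, on the lane floor; x along the lane away from the robot (as the bay's x), y across the lane towards the guide bar, z up. It sits at bay y = -48 to -42 mm, differing from start to start
- guide_face (a point): middle, at floor level, of the lane-side face of the guide bar, an aluminium strip 210 x 10 x 12 mm parallel to the fence, with a follower arm 30 mm wide and 10 mm high back to the cam. Lane width = this point's y in the fence's frame. The bar moves only across the lane, driven by the cam
- cam (a joint): angle of the cam knob, 0 to 1.5 rad, growing clockwise seen from above. Each rad moves the guide bar 8 mm towards the fence (at 0 the lane is 47 to 53 mm wide). Stiff: it stays where left, 0.2 N m to turn; the bar cannot push it back below 25 N
- cam_grip (a point): on the cam's vertical axis at bay (0, 75 mm), 53 mm above the bench: where to grip the knob, an upright black bar 42 x 14 mm, from 31 to 63 mm above the bench. Its long side (this point's x) lies along the bay's x at cam 0 and turns with the cam. A steel eccentric disc is under it
- door (a joint): door angle: 0 shut against its stop, grows as it opens, to 1.7 rad. Stays where left while open. From about 0.07 rad the nub at its free edge rides on a sprung roller (the catch), taking about 8 N of push at door_push; let go there it springs open again; past about 0.035 rad it snaps to 0 and is held
- door_hinge (a point): on the vertical hinge axis at the far end of the bay's door side (bay x +117, y -112 mm), 48 mm up. Its frame turns with the door: -x along the door to its free edge, -y out of its outer face (shut: as the bay's axes). Door: grey panel 232 mm long, 8 mm thick centred on the axis, 13 to 83 mm above the bench; it opens anticlockwise seen from above, to the bay's -y side
- door_push (a point): point on the door's outer face 190 mm from the hinge axis, 67 mm above the bench: a good place to push
- gauge: steel gauge, 0.3 kg: a block 70 long (its x) x 42 wide (its y) x 26 mm high, with an upright tab 40 long (x) x 14 wide (y) on top, from 26 to 62 mm above the underside, to grip across its 14 mm. Origin: centre of the underside
- gauge_mat: cork mat 150 (x) x 110 (y) x 3 mm fixed on the bench, where the gauge starts. Origin: centre of the underside
- jar1: amber sample jar with white cap, a cylinder 36 mm in diameter and 46 mm high, about 90 g, heavy-bottomed, standing on the bench on a paper-thin grey mat; origin: centre of the underside. May be absent
- jar2: amber sample jar with white cap, a cylinder 36 mm in diameter and 46 mm high, about 90 g, heavy-bottomed, standing on the bench on a paper-thin grey mat; origin: centre of the underside. May be absent
- jar3: amber sample jar with white cap, a cylinder 36 mm in diameter and 46 mm high, about 90 g, heavy-bottomed, standing on the bench on a paper-thin grey mat; origin: centre of the underside. May be absent
- jar4: amber sample jar with white cap, a cylinder 36 mm in diameter and 46 mm high, about 90 g, heavy-bottomed, standing on the bench on a paper-thin grey mat; origin: centre of the underside. May be absent
- beaker: glass beaker, 68 mm across, 85 mm high, origin at the centre of its underside: leave it
- wash_bottle: white bottle, 60 mm across, 150 mm high, origin at the centre of its underside: leave it
- wipes: cardboard box of wipes 70 x 130 x 52 mm, origin at the centre of its underside: leave it

How it is judged:
By the outcome, as a careful person would: the job done as asked, in the order asked, and still so for the second after the job is handed in, with the robot touching nothing.
Of jar1, jar2, jar3, jar4 only 2 to 4 are there at a start; the rules pass over those that are not, and their reading is None.
At some moment in a run one of jar1, jar2, jar3, jar4 may be knocked a few centimetres aside while the robot is not near it.
It also fails if it takes over 210 s, if anything falls off the work surface, if the arm or the gripper's body presses on something with over 40 N, if the wrist force passes 120 N, or if a joint passes its speed limit or range.

## Robot

A 6-joint arm with a two-finger parallel gripper is mounted at the origin on the work surface. World frame = base frame: x ahead of the robot, y to its left, z up, the work surface at z = 0. Lengths are in m, angles in rad, forces in N, time in s.
With the tool pointing down it reaches from about 0.35 to 0.85 m from the base axis. Payload 8.1 kg.
Tool frame: the origin (TCP) lies midway between the tips of the shut fingers; the grasp point (between the pads) lies 19 mm behind it; z points along the fingers, y is the direction in which the jaws open and shut (so a half turn about z gives the same grasp; the last joint's range is limited). The gripper opens to 93 mm and grips with 3 to 60 N. Pads are 15 mm wide; open, the fingers measure 128 mm over their backs; the gripper's body (75 mm by 188 mm) begins 65 mm behind the grasp point.
Start: joints at [1.094, 0.13, 1.488, -0, 1.523, -0.085], TCP at [0.229, 0.555, 0.219] pointing down, gripper open.
Joint ranges: [-2.96, 2.96], [-0.89, 2.26], [0.02, 2.5], [-1.34, 4.48], [0, 2.73], [-2.66, 2.66]. Speed limits (rad/s): [2.39, 2.39, 2.79, 3.14, 3.14, 3.14].

## Interface

Orientations are given as a rotation vector (axis times angle).
In Python, from plant import robot gives the robot as it stands. The module is installed in compiled form; this text tells all that it offers.
- The arm moves only by the shell command python3 -m pendant 'ROWS' [FORCE]. ROWS is JSON, a list of rows, each an object with "translation": the shift along the tool's x, y, z in mm, a list of three; "twist": the turn, a rotation vector about the tool's x, y, z in rad, a list of three; "grip": the opening, from -1 (shut) to 1 (fully open). A call has exactly 10 rows; each row shifts and turns the pose as measured when the row begins, along the tool's axes as they then stand; what a row does not reach is not made up. A row lasts 1/10 s, in which the tool goes at most 50 mm and 8.59 degrees, less where a joint would pass 70% of its speed; a pose out of reach is approached as far as the arm can. A call is refused whole if a number of a shift passes 50 or a number of a turn 0.15, either way. A call with a gripper value outside its range is refused whole. The fingers move at their own pace and stop on an object; FORCE is the grip in N (left out, the last holds). Time passes only in rows, so rows that do not move let the fingers close, or fill a call up. It gives the time, the measured TCP pose, the force and the opening at its end, in the units of the state.
- robot.read_state(): the state, without advancing time (a new reading comes with each control period).
- robot.read_camera(name): name is "scene" or "top" or "wrist"; returns (picture, depth): 384x512x3 uint8, red, green, blue; 384x512 float32, m along the optical axis (not along the pixel's ray), 0 where there is no reading.
- robot.camera_info(name): a dict with "vertical_fov" (degrees; the focal length in pixels is half the picture's height over the tangent of half this angle, whatever the lens; pixels are square), "cx", "cy" (the principal point, pixels), "cam_to_world" (4x4, takes a point from camera to world coordinates). Camera axes: x right, y up, looking along -z (the intrinsics and any distortion apply to the point x, -y, -z); pixel columns grow to the right and rows downward; lengths in m; the calibration is good to about 2 mm. A picture is of the moment at which its call begins: read the wrist's pose just before it. camera_info takes no time and is no camera call; for the wrist camera it gives the pose at the moment of the call.
- robot.close_job(): hands the job in, once; it reports no verdict.
The state is a dict: "t": time; "q": joint angles; "dq": joint speeds; "joint_torque": joint torques, N m; "tool_pos": TCP position; "orientation": TCP orientation; "force": force on the tool from outside, world axes, zero at the start; "wrist_torque": the same for the moment, N m; "opening": finger opening in m.
Only numpy, scipy, OpenCV 4.12 (cv2) and the standard library are available. Lean on these libraries where they do the work, as an engineer would, in place of code of your own. Each camera call takes 0.05 s, during which the arm holds its last target. There are 200 camera calls.

## Working session

There is one attempt and no reset: what is moved stays moved. The work goes in short steps, Python scripts to look and compute and a shell command to move; the robot and the scene stay as the last step left them, time stands still between calls to the robot, and variables do not carry over. Pictures are saved under pics/ and viewed, about 12 in all and at most 16, crops included, and the job is handed in when it is done.

```bash
mkdir -p pics; cat > h.py <<'E'
import numpy as np, cv2
from plant import robot
from scipy.spatial.transform import Rotation as R
def cam(n):
    i=robot.camera_info(n); p,d=robot.read_camera(n); return p,d,i
def cloud(d,i):
    h,w=d.shape; f=h/2/np.tan(np.radians(i["vertical_fov"])/2)
    u,v=np.meshgrid(np.arange(w),np.arange(h))
    P=np.stack([(u-i["cx"])/f*d,-(v-i["cy"])/f*d,-d],-1)
    T=np.array(i["cam_to_world"]); W=P@T[:3,:3].T+T[:3,3]
    W[d<=0]=np.nan; return W
def save(p,name,crop=None,s=1):
    if crop: p=p[crop[1]:crop[3],crop[0]:crop[2]]
    p=cv2.resize(p,None,fx=s,fy=s,interpolation=cv2.INTER_CUBIC); cv2.imwrite("pics/"+name,p[...,::-1])
E
python3 - <<'E'
from h import *
for n in("top","scene"):
    p,d,i=cam(n); print(n,{k:(v if not hasattr(v,'__len__') else np.round(v,3).tolist()) for k,v in i.items()})
    save(p,n+"0.png",s=1.5); np.savez("/tmp/"+n+"0.npz",p=p,d=d,W=cloud(d,i))
s=robot.read_state(); print(s)
E
```

```text
top {'vertical_fov': 47.89193357816892, 'cx': 251.19308404193964, 'cy': 190.99139953692702, 'cam_to_world': [[-0.022, 0.996, -0.087, 0.438], [-1.0, -0.021, 0.011, -0.01], [0.01, 0.088, 0.996, 1.118], [0.0, 0.0, 0.0, 1.0]]}
scene {'vertical_fov': 49.48686738048096, 'cx': 253.17574322709808, 'cy': 192.35747370505217, 'cam_to_world': [[0.592, -0.635, 0.497, 1.003], [0.806, 0.465, -0.365, -0.357], [0.001, 0.617, 0.787, 0.8], [0.0, 0.0, 0.0, 1.0]]}
{'t': 0.1, 'q': array([ 1.09360392e+00,  1.31066483e-01,  1.48916039e+00, -1.01537461e-05,
        1.52299477e+00, -8.54179313e-02]), 'dq': array([ 0.00089481,  0.000425  , -0.00270075, -0.00099129, -0.00063133,
       -0.00019336]), 'joint_torque': array([ 1.15577965e-03, -5.61344111e+01, -4.93093586e+01,  7.70844170e-02,
        2.91673344e-02, -3.93340042e-05]), 'tool_pos': array([0.22885693, 0.55409144, 0.21770928]), 'orientation': array([-6.11382732e-01, -3.08107603e+00,  2.46229689e-03]), 'force': array([ 0.15498788,  0.29555222, -0.26864243]), 'wrist_torque': array([ 0.04576102, -0.01021687, -0.00405018]), 'opening': 0.09304798992157712}
```

View pics/top0.png

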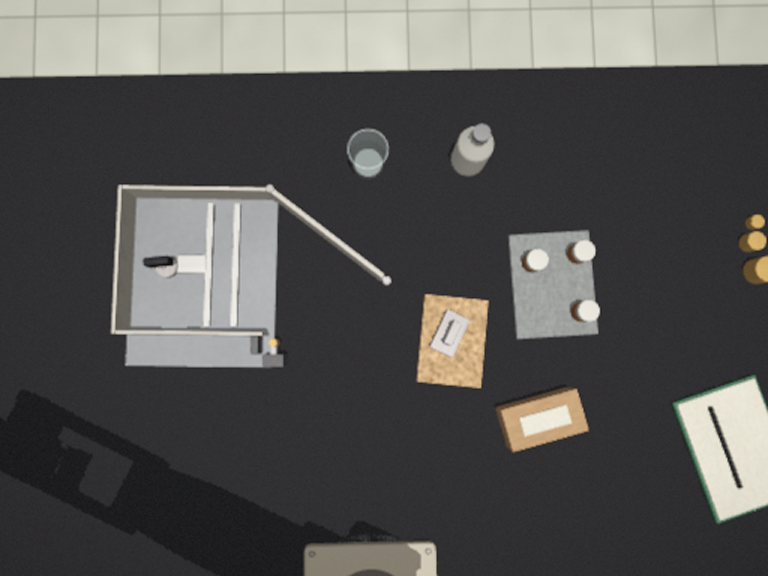

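View pics/scene0.png

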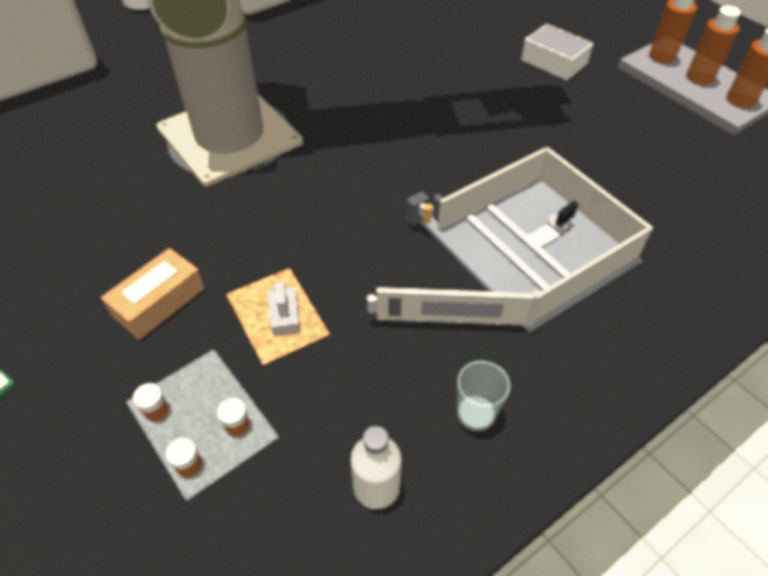

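The top view shows three jars at (537,260), (582,251) and (587,311). The gauge is on its mat at (450,333). The bay is at left with fence (236,265), guide (209,265) and knob (160,262), and the door is open, its free edge at (387,280). The beaker is at (368,153) and the bottle at (473,150). The scene view agrees.

```bash
python3 - <<'E'
from h import *
z=np.load("/tmp/top0.npz"); W=z["W"]; 
def reg(x0,y0,x1,y1,lo,hi):
    S=W[int(y0/1.5):int(y1/1.5),int(x0/1.5):int(x1/1.5)].reshape(-1,3); S=S[np.isfinite(S[:,2])]; return S[(S[:,2]>lo)&(S[:,2]<hi)]
def rect(n,S):
    if len(S)<4: print(n,len(S)); return
    (c,sz,a)=cv2.minAreaRect((S[:,:2]*1000).astype(np.float32)); b=cv2.boxPoints((c,sz,a))
    print(n,len(S),"c",np.round(c,1),"sz",np.round(sz,1),"a",round(a,1),"z",round(np.median(S[:,2])*1000,1))
for k,r in dict(jA=(515,240,560,285),jB=(562,232,605,272),jC=(565,290,610,330)).items(): rect(k,reg(*r,.038,.056))
rect("gauge",reg(425,300,480,365,.022,.036)); rect("tab",reg(425,300,480,365,.05,.075))
rect("mat",reg(405,280,500,395,-.01,.012))
rect("fence",reg(228,195,246,330,.018,.032)); rect("guide",reg(198,195,220,330,.018,.032))
rect("knob",reg(135,240,190,285,.052,.075))
rect("door",reg(262,180,400,292,.06,.095))
rect("far",reg(120,170,265,200,.07,.095)); rect("near",reg(122,322,262,345,.07,.095));rect("back",reg(105,190,130,325,.07,.095))
rect("beaker",reg(340,120,395,185,.02,.1)); rect("bottle",reg(440,115,500,180,.05,.17)); rect("wipes",reg(490,380,600,460,.04,.065))
S=reg(20,400,100,570,-.02,.02);print("bench z",np.nanmedian(W[250:260,300:320,2]), np.nanmedian(W[300,150:190,2]))
E
```

```text
jA 167 c [ 572.7 -290.9] sz [34.2 33.5] a 85.1 z 46.3
jB 167 c [ 586.5 -370. ] sz [35.  33.1] a 86.4 z 46.5
jC 170 c [ 485.7 -372.1] sz [34.8 32.5] a 89.6 z 46.9
gauge 354 c [ 454.1 -143.3] sz [42.2 70.1] a 63.0 z 29.6
tab 105 c [ 453.8 -142.8] sz [13.7 39.2] a 62.9 z 65.5
mat 4352 c [ 448.5 -150.1] sz [162.3 196.8] a 88.5 z 2.2
fence 380 c [580.8 212.5] sz [225.   28.1] a 0.7 z 24.5
guide 444 c [585.9 263.8] sz [219.3  33.7] a 0.1 z 24.4
knob 108 c [582.5 337.6] sz [14.  40.7] a 4.7 z 62.8
door 445 c [620.3  58.1] sz [260.   17.5] a 52.8 z 82.9
far 363 c [695.8 275.5] sz [ 22.9 231. ] a 1.8 z 81.5
near 230 c [463.1 275.9] sz [219.7   4.9] a 88.7 z 82.8
back 380 c [589.2 394.5] sz [ 10.4 218.8] a 87.7 z 80.7
beaker 449 c [755.9 -11.5] sz [63.8 67.2] a 88.7 z 64.1
bottle 596 c [ 754.3 -185.1] sz [58.6 51.8] a 65.6 z 105.1
wipes 1576 c [ 309.7 -290. ] sz [ 70.8 130.6] a 13.8 z 51.5
bench z 0.00303137552511612 0.00038606117621386993
```

```bash
cat >> h.py <<'E'
def to(x,y,z,head=None):
    """print twist to level tool with its y axis at heading head (deg, mod 180), then shift in mm in those axes. x,y,z in mm"""
    s=robot.read_state(); r=R.from_rotvec(s["orientation"]); y_=r.as_matrix()[:,1]; h=np.degrees(np.arctan2(y_[1],y_[0]))
    if head is None: head=h
    k=min((head-360,head-180,head,head+180,head+360),key=lambda a:abs(a-h)); c,n=np.cos(np.radians(k)),np.sin(np.radians(k))
    M=np.array([[-n,c,0],[c,n,0],[0,0,-1.]]).T.copy(); M=np.column_stack([np.cross([c,n,0],[0,0,-1]),[c,n,0],[0,0,-1]])
    tw=(r.inv()*R.from_matrix(M)).as_rotvec(); d=M.T@(np.array([x,y,z])-np.array(s["tool_pos"])*1000)
    print(f"t {s['t']:.1f} tcp {np.round(s['tool_pos']*1000,1)} head {h:.1f} F {np.round(s['force'],1)} open {s['opening']*1000:.1f} q6 {s['q'][5]:.2f}| twist {np.round(tw,3)} shift {np.round(d,1)}")
E
python3 -c "
from h import *
to(540,250,300,90)"
```

```text
t 0.1 tcp [228.9 554.1 217.7] head 67.6 F [ 0.2  0.3 -0.3] open 93.0 q6 -0.09| twist [-0.002 -0.    -0.392] shift [-311.1 -304.1  -82.3]
```

```bash
python3 -m pendant '[{"translation":[0,0,-20],"twist":[0,0,-0.13],"grip":1},{"translation":[0,0,-20],"twist":[0,0,-0.13],"grip":1},{"translation":[0,0,-20],"twist":[0,0,-0.13],"grip":1},{"translation":[-44,-43,-10],"twist":[0,0,0],"grip":1},{"translation":[-44,-43,-10],"twist":[0,0,0],"grip":1},{"translation":[-44,-43,-10],"twist":[0,0,0],"grip":1},{"translation":[-44,-43,0],"twist":[0,0,0],"grip":1},{"translation":[-44,-43,0],"twist":[0,0,0],"grip":1},{"translation":[-44,-43,0],"twist":[0,0,0],"grip":1},{"translation":[-44,-43,0],"twist":[0,0,0],"grip":1}]' 20
python3 - <<'E'
from h import *
to(540,250,300,90)
p,d,i=cam("wrist"); print({k:(v if not hasattr(v,'__len__') else np.round(v,3).tolist()) for k,v in i.items()})
save(p,"w1.png",s=1.5); np.savez("/tmp/w1.npz",p=p,d=d,W=cloud(d,i)); to(540,250,300,90)
E
```

```text
t: 1.1
tool_pos: [0.4819, 0.3118, 0.2997]
orientation: [0.043, -3.135, 0.014]
force: [0.9, 0.0, -0.3]
opening: 0.0928
t 1.1 tcp [481.9 311.8 299.7] head 91.6 F [ 0.9  0.  -0.3] open 92.8 q6 -1.11| twist [-0.009 -0.007  0.027] shift [-58.1 -61.8  -0.3]
{'vertical_fov': 58.13400071166763, 'cx': 255.82922386672362, 'cy': 184.36696281377266, 'cam_to_world': [[-0.027, -0.959, -0.282, 0.403], [1.0, -0.028, 0.0, 0.31], [-0.008, -0.282, 0.959, 0.466], [0.0, 0.0, 0.0, 1.0]]}
t 1.1 tcp [486.8 306.  299.1] head 91.3 F [ 2.  -3.4  0.1] open 93.0 q6 -1.12| twist [-0.012 -0.005  0.022] shift [-53.2 -56.   -0.9]
```

View pics/w1.png

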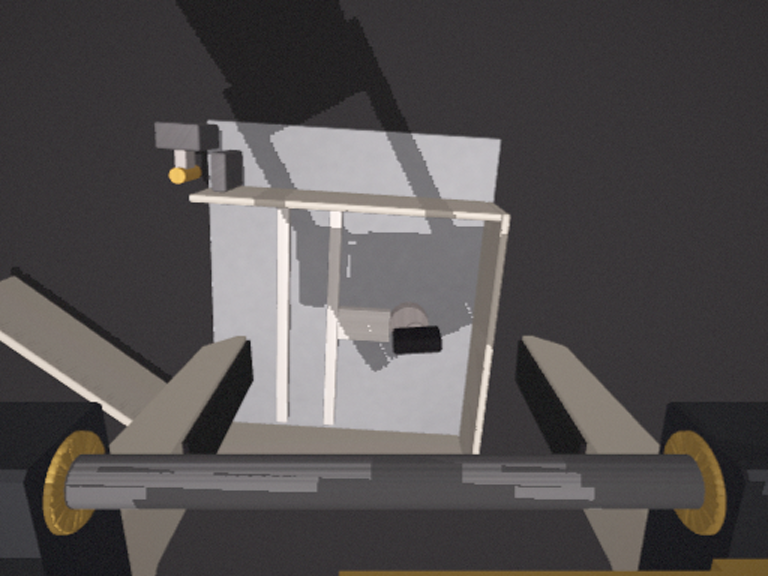

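The wrist view shows fence at column ~283, guide at ~333, the knob at (416,340), and the lane narrow. Now I'll measure these precisely.

```bash
cat >> h.py <<'E'
def strips(W,p,crops,s=1.5):
    """crop -> fit of strip-top rectangle (z near 24 mm)"""
    for n,(x0,y0,x1,y1),lo,hi in crops:
        S=W[int(y0/s):int(y1/s),int(x0/s):int(x1/s)].reshape(-1,3)*1000
        S=S[np.isfinite(S[:,2])&(S[:,2]>lo)&(S[:,2]<hi)]
        c,sz,a=cv2.minAreaRect(S[:,:2].astype(np.float32)); m=np.median(S,0)
        u,sv,vt=np.linalg.svd(S[:,:2]-S[:,:2].mean(0),full_matrices=False)
        v=vt[0]; ang=np.degrees(np.arctan2(v[1],v[0])); q=(S[:,:2]-S[:,:2].mean(0))@vt[1]
        print(n,len(S),"c",np.round(c,1),"mean",np.round(S[:,:2].mean(0),1),"sz",np.round(sz,1),"a",round(a,1),"pca",round(ang,2),"halfw",np.round(np.percentile(q,[2,98]),1),"z",round(m[2],1))
E
python3 - <<'E'
from h import *
z=np.load("/tmp/w1.npz"); W=z["W"]; p=z["p"]
strips(W,p,[("fence",(270,200,300,425),20,29),("guide",(320,208,348,425),20,29),("knob",(385,320,450,362),58,70),
 ("near",(185,185,515,225),78,90),("back",(465,225,515,450),78,90),("door",(0,270,140,430),78,90)])
# row-wise profile of fence/guide edges by brightness
for r in (160,200,240,265): 
    print(r,[int(x) for x in p[r,180:240,:].mean(1)], np.round(W[r,[188,222,205]]*1000,1).tolist())
E
```

```text
fence 1099 c [578.4 217.6] mean [573.9 218.1] sz [ 10.6 208.7] a 88.0 pca -2.2 halfw [-5.2  4.8] z 23.5
guide 1195 c [579.6 267.9] mean [573.4 264.6] sz [ 19.8 208.2] a 88.0 pca -1.95 halfw [-6.1 11.7] z 23.5
knob 342 c [581.7 339.5] mean [580.8 339.6] sz [14.2 42. ] a 5.1 pca -84.95 halfw [-7.3  5.9] z 62.3
near 1193 c [463.1 282.9] mean [462.9 283.7] sz [239.1   8. ] a 87.5 pca -92.09 halfw [-3.3  2.8] z 81.3
back 800 c [570.8 395.8] mean [563.8 395.7] sz [  6.5 196.6] a 88.1 pca -2.07 halfw [-2.6  3.3] z 81.4
door 754 c [610.9  48.3] mean [609.6  48.8] sz [126.8  10.4] a 50.8 pca 51.04 halfw [-3.3  5. ] z 82.0
160 [187, 188, 187, 188, 184, 230, 239, 237, 239, 241, 243, 241, 185, 116, 173, 188, 189, 152, 119, 118, 117, 117, 117, 118, 120, 119, 121, 119, 120, 118, 120, 119, 117, 117, 116, 117, 119, 117, 118, 132, 153, 158, 161, 159, 161, 161, 158, 134, 116, 117, 119, 116, 129, 134, 132, 132, 135, 124, 121, 119] [[502.0, 220.5, 23.7], [500.7, 265.0, 23.6], [503.6, 241.2, 13.5]]
200 [187, 188, 188, 188, 177, 219, 233, 234, 236, 239, 240, 209, 149, 157, 183, 188, 188, 189, 190, 153, 12
[... 308 characters left out ...]
, 232, 234, 235, 189, 121, 167, 182, 182, 182, 182, 182, 182, 183, 183, 182, 182, 183, 183, 182, 182, 183, 182, 181, 181, 181, 180, 182, 181, 168, 220, 234, 233, 234, 236, 236, 211, 170, 174, 181, 181, 181, 182, 181, 180, 180, 180, 181, 181, 181, 180, 181, 182] [[617.4, 216.9, 22.5], [615.2, 265.0, 23.9], [621.7, 239.2, 11.9]]
265 [179, 178, 179, 176, 201, 225, 231, 229, 229, 231, 230, 177, 138, 170, 177, 178, 179, 177, 177, 176, 177, 177, 178, 178, 178, 179, 179, 179, 181, 180, 179, 181, 181, 180, 180, 179, 221, 233, 231, 230, 231, 232, 206, 165, 174, 182, 182, 181, 182, 182, 181, 181, 183, 183, 182, 181, 183, 183, 182, 182] [[656.5, 215.9, 23.0], [654.2, 265.0, 24.3], [661.9, 238.7, 12.3]]
```

```bash
python3 -m pendant '[{"translation":[-46,16,10],"twist":[0,0,0],"grip":0},{"translation":[-46,16,10],"twist":[0,0,0],"grip":0},{"translation":[0,0,14],"twist":[0,0,0.15],"grip":0},{"translation":[0,0,14],"twist":[0,0,0.15],"grip":0},{"translation":[0,0,14],"twist":[0,0,0.15],"grip":0},{"translation":[0,0,14],"twist":[0,0,0.15],"grip":0},{"translation":[0,0,14],"twist":[0,0,0.15],"grip":0},{"translation":[0,0,14],"twist":[0,0,0.15],"grip":0},{"translation":[0,0,14],"twist":[0,0,0.15],"grip":0},{"translation":[0,0,14],"twist":[0,0,0.15],"grip":0}]' 40
python3 -c "
from h import *
to(581.5,339.5,130,5)"
```

```text
t: 2.15
tool_pos: [0.575, 0.3328, 0.149]
orientation: [-1.753, -2.599, 0.046]
force: [-0.3, -0.3, -0.5]
opening: 0.0465
t 2.1 tcp [575.  332.8 149. ] head 22.0 F [-0.3 -0.3 -0.5] open 46.5 q6 0.07| twist [-0.026  0.015  0.297] shift [ 6.1  7.  19. ]
```

```bash
python3 -m pendant '[{"translation":[0,0,0],"twist":[-0.013,0.008,0.148],"grip":0},{"translation":[0,0,0],"twist":[-0.013,0.008,0.148],"grip":0},{"translation":[6,7,10],"twist":[0,0,0],"grip":0},{"translation":[0,0,20],"twist":[0,0,0],"grip":0},{"translation":[0,0,0],"twist":[0,0,0],"grip":0},{"translation":[0,0,0],"twist":[0,0,0],"grip":0},{"translation":[0,0,0],"twist":[0,0,0],"grip":0},{"translation":[0,0,0],"twist":[0,0,0],"grip":0},{"translation":[0,0,0],"twist":[0,0,0],"grip":0},{"translation":[0,0,0],"twist":[0,0,0],"grip":0}]' 40
python3 - <<'E'
from h import *
to(581.5,339.5,36,5)
p,d,i=cam("wrist"); save(p,"w2.png",s=1.2); W=cloud(d,i)
S=W.reshape(-1,3)*1000; S=S[(S[:,2]>57)&(S[:,2]<68)&(abs(S[:,0]-581)<30)&(abs(S[:,1]-339)<35)]
print(len(S),cv2.minAreaRect(S[:,:2].astype(np.float32)))
E
```

```text
t: 3.15
tool_pos: [0.5774, 0.3397, 0.1138]
orientation: [-2.129, -2.305, 0.011]
force: [-0.3, -0.5, -0.2]
opening: 0.0466
t 3.1 tcp [577.4 339.7 113.8] head 4.5 F [-0.3 -0.5 -0.2] open 46.6 q6 0.38| twist [-0.008  0.002 -0.008] shift [-0.5  4.  77.8]
1218 ((581.6923828125, 340.2674255371094), (13.792808532714844, 41.849605560302734), 5.296257495880127)
```

```bash
python3 -m pendant '[{"translation":[0,4,0],"twist":[-0.008,0,-0.01],"grip":0},{"translation":[0,0,30],"twist":[0,0,0],"grip":0},{"translation":[0,0,30],"twist":[0,0,0],"grip":0},{"translation":[0,0,18],"twist":[0,0,0],"grip":0},{"translation":[0,0,0],"twist":[0,0,0],"grip":0},{"translation":[0,0,0],"twist":[0,0,0],"grip":-1},{"translation":[0,0,0],"twist":[0,0,0],"grip":-1},{"translation":[0,0,0],"twist":[0,0,0],"grip":-1},{"translation":[0,0,0],"twist":[0,0,0],"grip":-1},{"translation":[0,0,0],"twist":[0,0,0],"grip":-1}]' 40
python3 -c "
from h import *
to(581.7,340,36,6.8)"
```

```text
t: 4.2
tool_pos: [0.5822, 0.3412, 0.04]
orientation: [2.115, 2.321, 0.002]
force: [-5.2, -2.9, -5.9]
opening: 0.0138
t 4.2 tcp [582.2 341.2  40. ] head 5.3 F [-5.2 -2.9 -5.9] open 13.8 q6 0.36| twist [ 0.002  0.    -0.026] shift [-1.1 -0.6  4. ]
```

```bash
python3 -m pendant '[{"translation":[0,0,0],"twist":[0,0,-0.13],"grip":-1},{"translation":[0,0,0],"twist":[0,0,-0.13],"grip":-1},{"translation":[0,0,0],"twist":[0,0,-0.13],"grip":-1},{"translation":[0,0,0],"twist":[0,0,-0.13],"grip":-1},{"translation":[0,0,0],"twist":[0,0,-0.13],"grip":-1},{"translation":[0,0,0],"twist":[0,0,-0.13],"grip":-1},{"translation":[0,0,0],"twist":[0,0,-0.13],"grip":-1},{"translation":[0,0,0],"twist":[0,0,-0.13],"grip":-1},{"translation":[0,0,0],"twist":[0,0,-0.13],"grip":-1},{"translation":[0,0,0],"twist":[0,0,0],"grip":-1}]' 40
python3 -c "
from h import *
to(581.7,340,36,79.3)"
```

```text
t: 5.2
tool_pos: [0.5816, 0.3408, 0.04]
orientation: [0.412, 3.113, 0.001]
force: [0.7, 0.4, -4.9]
opening: 0.0139
t 5.2 tcp [581.6 340.8  40. ] head 74.9 F [ 0.7  0.4 -4.9] open 13.9 q6 -0.85| twist [ 0.001  0.002 -0.077] shift [-0.3 -0.8  4. ]
```

```bash
python3 -m pendant '[{"translation":[0,0,0],"twist":[0,0,-0.075],"grip":-1},{"translation":[0,0,0],"twist":[0,0,0],"grip":-1},{"translation":[0,0,0],"twist":[0,0,0],"grip":0},{"translation":[0,0,0],"twist":[0,0,0],"grip":0},{"translation":[0,0,0],"twist":[0,0,0],"grip":0},{"translation":[0,0,0],"twist":[0,0,0],"grip":0},{"translation":[0,0,-40],"twist":[0,0,0],"grip":0},{"translation":[0,0,-40],"twist":[0,0,0],"grip":0},{"translation":[0,0,-40],"twist":[0,0,0],"grip":0},{"translation":[0,0,-40],"twist":[0,0,0],"grip":0}]' 40
python3 -c "
from h import *
to(454,-143,150,63)"
```

```text
t: 6.2
tool_pos: [0.5777, 0.3391, 0.1987]
orientation: [-0.326, -3.117, 0.008]
force: [0.7, 0.8, -0.9]
opening: 0.0467
t 6.2 tcp [577.7 339.1 198.7] head 78.1 F [ 0.7  0.8 -0.9] open 46.7 q6 -0.91| twist [-0.007 -0.006  0.263] shift [-108.6 -485.7   48.7]
```

```bash
python3 -m pendant '[{"translation":[0,0,0],"twist":[0,0,0.13],"grip":0},{"translation":[0,0,0],"twist":[0,0,0.13],"grip":0},{"translation":[-11,-49,0],"twist":[0,0,0],"grip":0},{"translation":[-11,-49,0],"twist":[0,0,0],"grip":0},{"translation":[-11,-49,0],"twist":[0,0,0],"grip":0},{"translation":[-11,-49,0],"twist":[0,0,0],"grip":0},{"translation":[-11,-49,0],"twist":[0,0,0],"grip":0},{"translation":[-11,-49,0],"twist":[0,0,0],"grip":0},{"translation":[-11,-49,0],"twist":[0,0,0],"grip":0},{"translation":[-11,-49,0],"twist":[0,0,0],"grip":0}]' 40
python3 -c "
from h import *
to(454,-143,120,63)"
```

```text
t: 7.2
tool_pos: [0.479, -0.0441, 0.2097]
orientation: [0.741, 3.04, 0.011]
force: [1.0, -1.7, -0.5]
opening: 0.0467
t 7.2 tcp [479.  -44.1 209.7] head 62.6 F [ 1.  -1.7 -0.5] open 46.7 q6 -1.30| twist [ 0.009  0.011 -0.007] shift [-22.6 -99.4  89.7]
```

```bash
python3 -m pendant '[{"translation":[-8,-35,0],"twist":[0.009,0.011,-0.007],"grip":0},{"translation":[-8,-35,20],"twist":[0,0,0],"grip":0},{"translation":[-7,-30,30],"twist":[0,0,0],"grip":0},{"translation":[0,0,20],"twist":[0,0,0],"grip":0},{"translation":[0,0,10],"twist":[0,0,0],"grip":0},{"translation":[0,0,0],"twist":[0,0,0],"grip":0},{"translation":[0,0,0],"twist":[0,0,0],"grip":0},{"translation":[0,0,0],"twist":[0,0,0],"grip":0},{"translation":[0,0,0],"twist":[0,0,0],"grip":0},{"translation":[0,0,0],"twist":[0,0,0],"grip":0}]' 25
python3 - <<'E'
from h import *
to(454,-143,34,63)
p,d,i=cam("wrist"); save(p,"w3.png",s=1.2); W=cloud(d,i)
A=W.reshape(-1,3)*1000; near=(abs(A[:,0]-454)<50)&(abs(A[:,1]+143)<50)
for lo,hi in((25,35),(58,75)):
    S=A[near&(A[:,2]>lo)&(A[:,2]<hi)]; print(len(S),np.median(S[:,2]),cv2.minAreaRect(S[:,:2].astype(np.float32)))
E
```

```text
t: 8.2
tool_pos: [0.455, -0.1536, 0.1355]
orientation: [0.744, 3.038, -0.005]
force: [0.3, -0.0, -0.9]
opening: 0.0464
t 8.2 tcp [ 455.  -153.6  135.5] head 62.5 F [ 0.3 -0.  -0.9] open 46.4 q6 -1.52| twist [ 0.     0.014 -0.009] shift [  5.7   9.  101.5]
3067 28.713075595777905 ((453.5121154785156, -142.53233337402344), (42.019344329833984, 70.34342193603516), 63.047096252441406)
1048 64.56099181976236 ((453.3196105957031, -142.2737579345703), (13.782180786132812, 39.883541107177734), 62.67353057861328)
```

```bash
python3 -m pendant '[{"translation":[6,9.5,10],"twist":[0,0.014,-0.009],"grip":0},{"translation":[0,0,40],"twist":[0,0,0],"grip":0},{"translation":[0,0,30],"twist":[0,0,0],"grip":0},{"translation":[0,0,15],"twist":[0,0,0],"grip":0},{"translation":[0,0,4],"twist":[0,0,0],"grip":0},{"translation":[0,0,0],"twist":[0,0,0],"grip":0},{"translation":[0,0,0],"twist":[0,0,0],"grip":-1},{"translation":[0,0,0],"twist":[0,0,0],"grip":-1},{"translation":[0,0,0],"twist":[0,0,0],"grip":-1},{"translation":[0,0,0],"twist":[0,0,0],"grip":-1}]' 40
python3 -c "
from h import *
to(453.4,-142.4,34,63)"
```

```text
t: 9.25
tool_pos: [0.4574, -0.1391, 0.0358]
orientation: [0.726, 3.052, 0.001]
force: [0.7, -0.8, -0.3]
opening: 0.0189
t 9.2 tcp [ 457.4 -139.1   35.8] head 63.2 F [ 0.7 -0.8 -0.3] open 18.9 q6 -1.51| twist [0.002 0.004 0.004] shift [ 2.  -4.8  1.8]
```

```bash
python3 -m pendant '[{"translation":[2,-4.5,0],"twist":[0,0,0],"grip":-0.5},{"translation":[0,0,0],"twist":[0,0,0],"grip":-0.5},{"translation":[0,0,0],"twist":[0,0,0],"grip":-1},{"translation":[0,0,0],"twist":[0,0,0],"grip":-1},{"translation":[0,0,0],"twist":[0,0,0],"grip":-1},{"translation":[0,0,0],"twist":[0,0,0],"grip":-1},{"translation":[0,0,-20],"twist":[0,0,0],"grip":-1},{"translation":[0,0,-40],"twist":[0,0,0],"grip":-1},{"translation":[0,0,-40],"twist":[0,0,0],"grip":-1},{"translation":[0,0,-40],"twist":[0,0,0],"grip":-1}]' 40
python3 -c "
from h import *
to(504,250,180,88)"
```

```text
t: 10.25
tool_pos: [0.4464, -0.1399, 0.1714]
orientation: [-0.725, -3.044, -0.006]
force: [0.9, -0.3, -2.4]
opening: 0.0136
t 10.2 tcp [ 446.4 -139.9  171.4] head 63.2 F [ 0.9 -0.3 -2.4] open 13.6 q6 -1.52| twist [ 0.003 -0.013 -0.433] shift [-44.  391.7  -8.6]
```

```bash
python3 -m pendant '[{"translation":[0,0,0],"twist":[0,0,-0.145],"grip":-1},{"translation":[0,0,0],"twist":[0,0,-0.145],"grip":-1},{"translation":[0,0,0],"twist":[0,0,-0.145],"grip":-1},{"translation":[0,48,0],"twist":[0,0,0],"grip":-1},{"translation":[0,48,0],"twist":[0,0,0],"grip":-1},{"translation":[0,48,0],"twist":[0,0,0],"grip":-1},{"translation":[-15,48,0],"twist":[0,0,0],"grip":-1},{"translation":[-20,48,0],"twist":[0,0,0],"grip":-1},{"translation":[-20,48,0],"twist":[0,0,0],"grip":-1},{"translation":[-20,48,0],"twist":[0,0,0],"grip":-1}]' 40
python3 -c "
from h import *
to(506,248,170,88)"
```

```text
t: 11.25
tool_pos: [0.5247, 0.1877, 0.1762]
orientation: [-0.034, -3.137, 0.003]
force: [1.0, -0.9, -2.2]
opening: 0.0138
t 11.2 tcp [524.7 187.7 176.2] head 88.7 F [ 1.  -0.9 -2.2] open 13.8 q6 -1.30| twist [-0.002 -0.005  0.013] shift [20.8 59.6  6.2]
```

```bash
python3 -m pendant '[{"translation":[10,30,3],"twist":[0,0,0.013],"grip":-1},{"translation":[8,22,3],"twist":[0,0,0],"grip":-1},{"translation":[0,0,0],"twist":[0,0,0],"grip":-1},{"translation":[0,0,0],"twist":[0,0,0],"grip":-1},{"translation":[0,0,0],"twist":[0,0,0],"grip":-1},{"translation":[0,0,0],"twist":[0,0,0],"grip":-1},{"translation":[0,0,0],"twist":[0,0,0],"grip":-1},{"translation":[0,0,0],"twist":[0,0,0],"grip":-1},{"translation":[0,0,0],"twist":[0,0,0],"grip":-1},{"translation":[0,0,0],"twist":[0,0,0],"grip":-1}]' 40
python3 - <<'E'
from h import *
to(506,248,170,88)
p,d,i=cam("wrist"); save(p,"w4.png",s=1.5); W=cloud(d,i); np.savez("/tmp/w4.npz",p=p,d=d,W=W)
E
```

```text
t: 12.25
tool_pos: [0.5074, 0.2441, 0.1657]
orientation: [-0.052, -3.131, 0.007]
force: [-0.1, 0.5, -1.9]
opening: 0.0137
t 12.2 tcp [507.4 244.1 165.7] head 88.1 F [-0.1  0.5 -1.9] open 13.7 q6 -1.18| twist [-0.004 -0.01   0.002] shift [ 1.6  3.9 -4.3]
```

View pics/w4.png

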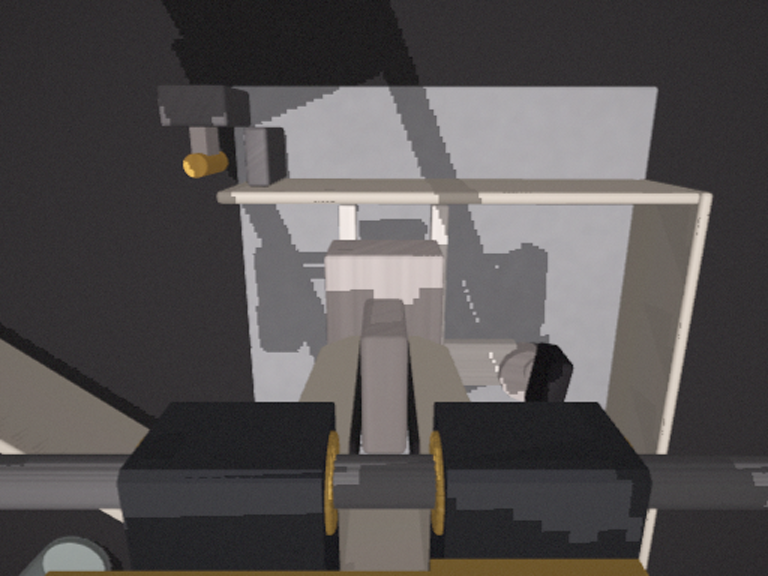

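The gauge is held level above the lane, between the fence (col 348) and the guide (col 438). Next I'll measure the lane and the gauge.

```bash
python3 - <<'E'
from h import *
z=np.load("/tmp/w4.npz"); W=z["W"]*1000; p=z["p"]
strips(W/1000,p,[("fence",(335,206,362,238),19,29),("guide",(425,206,455,238),19,29),("blocktop",(322,240,448,300),100,180),("tab",(355,295,412,450),160,210),("block_all",(322,240,448,340),100,180)])
for r in (140,150):
    print([int(x) for x in p[r,222:302].mean(1)]); print(np.round(W[r,[230,232,234,290,292,294]],1).tolist())
E
```

```text
fence 231 c [482.6 221.2] mean [482.4 221.2] sz [ 9.2 18.6] a 87.4 pca -3.39 halfw [-4.6  4.6] z 23.6
guide 242 c [484.3 276.8] mean [484.  276.5] sz [10.  18.5] a 88.3 pca -2.82 halfw [-4.7  5. ] z 23.7
blocktop 3103 c [479.4 244.1] mean [477.5 244.1] sz [42.2 17.2] a 88.1 pca 88.03 halfw [-9.6  6.4] z 157.5
tab 3430 c [505.7 242.6] mean [501.1 243.3] sz [19.2 39.1] a 87.6 pca -1.55 halfw [-8.2  7.6] z 193.1
block_all 4745 c [486.9 243.9] mean [482.9 244. ] sz [42.2 32.3] a 88.0 pca 87.91 halfw [-18.2  11.7] z 157.6
[175, 175, 175, 162, 214, 233, 234, 234, 233, 233, 235, 237, 236, 236, 197, 132, 117, 161, 175, 175, 175, 174, 176, 175, 178, 176, 177, 175, 176, 175, 174, 175, 175, 174, 173, 174, 174, 174, 175, 174, 174, 173, 175, 173, 173, 173, 171, 174, 173, 173, 172, 173, 172, 175, 175, 176, 175, 175, 174, 175, 174, 175, 176, 174, 167, 128, 199, 230, 234, 234, 190, 146, 147, 150, 150, 150, 139, 115, 108, 109]
[[476.2, 220.6, 22.5], [476.1, 222.5, 23.7], [476.1, 224.3, 24.0], [477.6, 274.4, 24.7], [477.9, 276.3, 23.4], [477.9, 278.1, 23.6]]
[178, 176, 177, 164, 207, 229, 233, 232, 233, 232, 233, 236, 236, 237, 210, 162, 163, 137, 105, 108, 106, 107, 107, 107, 107, 109, 109, 109, 108, 106, 109, 107, 107, 108, 107, 108, 110, 109, 107, 109, 109, 105, 110, 108, 107, 109, 108, 108, 109, 108, 109, 109, 109, 109, 110, 109, 109, 110, 109, 110, 109, 108, 111, 162, 156, 140, 216, 234, 233, 232, 232, 230, 232, 234, 192, 149, 127, 108, 106, 108]
[[485.1, 220.2, 23.5], [485.0, 222.1, 24.3], [485.3, 223.8, 22.9], [486.8, 274.4, 24.1], [487.0, 276.3, 23.4], [487.1, 278.1, 23.2]]
```

```bash
python3 -m pendant '[{"translation":[0,4.5,0],"twist":[-0.004,-0.01,0.002],"grip":-1},{"translation":[0,0,0],"twist":[0,0,0],"grip":-1},{"translation":[0,0,30],"twist":[0,0,0],"grip":-1},{"translation":[0,0,30],"twist":[0,0,0],"grip":-1},{"translation":[0,0,18],"twist":[0,0,0],"grip":-1},{"translation":[0,0,0],"twist":[0,0,0],"grip":-1},{"translation":[0,0,0],"twist":[0,0,0],"grip":-1},{"translation":[0,0,0],"twist":[0,0,0],"grip":-1},{"translation":[0,0,0],"twist":[0,0,0],"grip":-1},{"translation":[0,0,0],"twist":[0,0,0],"grip":-1}]' 40
python3 - <<'E'
from h import *
to(507,248.8,46.5,88)
p,d,i=cam("wrist"); save(p,"w5.png",s=1.5); W=cloud(d,i); np.savez("/tmp/w5.npz",p=p,d=d,W=W)
E
```

```text
t: 13.3
tool_pos: [0.5107, 0.2513, 0.0912]
orientation: [0.053, 3.132, 0.006]
force: [0.3, 0.1, -2.6]
opening: 0.0134
t 13.3 tcp [510.7 251.3  91.2] head 88.1 F [ 0.3  0.1 -2.6] open 13.4 q6 -1.17| twist [0.004 0.009 0.001] shift [ 3.6 -2.7 44.7]
```

View pics/w5.png

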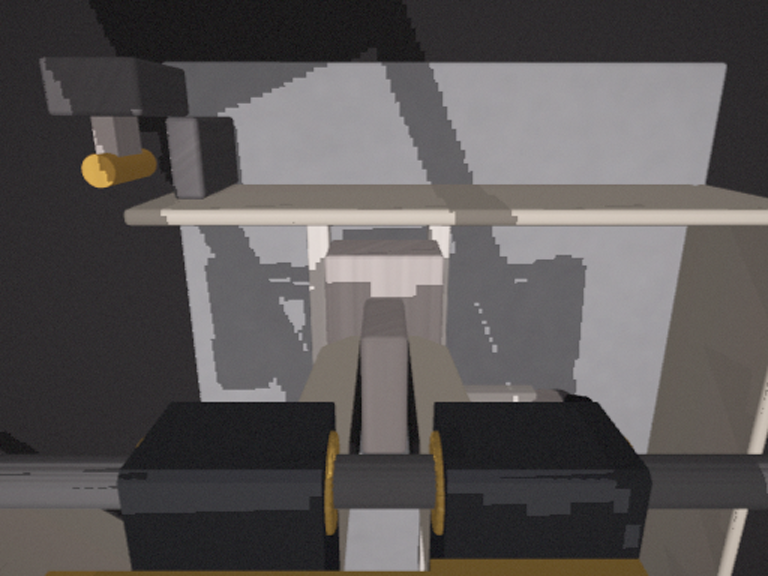

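The gauge sits ~3 mm too far toward the guide (block spans 326–443, strips at ~318 and ~440), so I'll correct before going down.

```bash
python3 -m pendant '[{"translation":[1.5,-2.7,0],"twist":[0.004,0.009,0],"grip":-1},{"translation":[0,0,0],"twist":[0,0,0],"grip":-1},{"translation":[0,0,10],"twist":[0,0,0],"grip":-1},{"translation":[0,0,8],"twist":[0,0,0],"grip":-1},{"translation":[0,0,0],"twist":[0,0,0],"grip":-1},{"translation":[0,0,0],"twist":[0,0,0],"grip":-1},{"translation":[0,0,0],"twist":[0,0,0],"grip":-1},{"translation":[0,0,0],"twist":[0,0,0],"grip":-1},{"translation":[0,0,0],"twist":[0,0,0],"grip":-1},{"translation":[0,0,0],"twist":[0,0,0],"grip":-1}]' 40
python3 - <<'E'
from h import *
to(507,248.8,46.5,88)
p,d,i=cam("wrist"); W=cloud(d,i); np.savez("/tmp/w6.npz",p=p,d=d,W=W)
A=W.reshape(-1,3)*1000
for n,z0,y0,y1 in(("fence",23.7,212,229),("guide",23.7,270,288),("block",76,215,280)):
    S=A[(abs(A[:,2]-z0)<(9 if n=="block" else 4))&(A[:,0]>468)&(A[:,0]<500)&(A[:,1]>y0)&(A[:,1]<y1)]
    if len(S)>10: print(n,len(S),np.round(np.median(S,0),1),np.round(np.array(cv2.minAreaRect(S[:,:2].astype(np.float32))[0]),1),np.round(cv2.minAreaRect(S[:,:2].astype(np.float32))[1:][0],1),"y",S[:,1].min().round(1),S[:,1].max().round(1))
E
```

```text
t: 14.35
tool_pos: [0.5095, 0.2486, 0.0724]
orientation: [0.053, 3.141, -0.0]
force: [-0.3, -0.4, -2.2]
opening: 0.0136
t 14.3 tcp [509.5 248.6  72.4] head 88.1 F [-0.3 -0.4 -2.2] open 13.6 q6 -1.17| twist [-0.     0.     0.001] shift [ 2.5  0.1 25.9]
fence 388 [487.2 219.6  23.7] [488.6 220. ] [ 9.5 23.5] y 215.2 226.1
guide 400 [488.4 277.6  23.7] [489.5 277.1] [21.2  9.7] y 272.0 281.8
block 441 [489.  246.6  78.1] [494.1 242.5] [11.8 30.6] y 227.2 257.8
```

```bash
python3 - <<'E'
from h import *
z=np.load("/tmp/w6.npz"); A=z["W"].reshape(-1,3)*1000
S=A[(abs(A[:,2]-64)<5)&(A[:,0]>465)&(A[:,0]<495)&(A[:,1]>215)&(A[:,1]<285)]
print(len(S),np.round(np.median(S,0),1),cv2.minAreaRect(S[:,:2].astype(np.float32)))
E
```

```text
2992 [482.7 248.2  64.1] ((484.138427734375, 248.51087951660156), (42.081050872802734, 22.251211166381836), 89.24171447753906)
```

```bash
python3 -m pendant '[{"translation":[0,0,8],"twist":[0,0,0],"grip":-1},{"translation":[0,0,8],"twist":[0,0,0],"grip":-1},{"translation":[0,0,4],"twist":[0,0,0],"grip":-1},{"translation":[0,0,0],"twist":[0,0,0],"grip":-1},{"translation":[0,0,1],"twist":[0,0,0],"grip":-1},{"translation":[0,0,1],"twist":[0,0,0],"grip":-1},{"translation":[0,0,1],"twist":[0,0,0],"grip":-1},{"translation":[0,0,0],"twist":[0,0,0],"grip":-1},{"translation":[0,0,0],"twist":[0,0,0],"grip":-1},{"translation":[0,0,0],"twist":[0,0,0],"grip":-1}]' 40
python3 -c "
from h import *
to(507,248.8,46.2,88)"
```

```text
t: 15.4
tool_pos: [0.5096, 0.2486, 0.0473]
orientation: [0.053, 3.141, -0.0]
force: [-0.2, 0.6, -1.7]
opening: 0.014
t 15.4 tcp [509.6 248.6  47.3] head 88.1 F [-0.2  0.6 -1.7] open 14.0 q6 -1.17| twist [-0.     0.     0.001] shift [2.6 0.1 1.1]
```

```bash
python3 -m pendant '[{"translation":[0,0,1],"twist":[0,0,0],"grip":-1},{"translation":[0,0,0],"twist":[0,0,0],"grip":-0.5},{"translation":[0,0,0],"twist":[0,0,0],"grip":0},{"translation":[0,0,0],"twist":[0,0,0],"grip":0},{"translation":[0,0,0],"twist":[0,0,0],"grip":0},{"translation":[0,0,-20],"twist":[0,0,0],"grip":0},{"translation":[0,0,-40],"twist":[0,0,0],"grip":0},{"translation":[0,0,-40],"twist":[0,0,0],"grip":0},{"translation":[0,0,-20],"twist":[0,0,0],"grip":0},{"translation":[0,0,0],"twist":[0,0,0],"grip":0}]' 40
python3 -c "
from h import *
to(582,340.5,160,79)"
```

```text
t: 16.4
tool_pos: [0.5094, 0.2485, 0.1709]
orientation: [0.053, 3.141, -0.0]
force: [0.2, 1.2, -0.6]
opening: 0.0463
t 16.4 tcp [509.4 248.5 170.9] head 88.1 F [ 0.2  1.2 -0.6] open 46.3 q6 -1.17| twist [-0.     0.001  0.158] shift [-53.7 104.1  10.9]
```

```bash
python3 -m pendant '[{"translation":[0,0,0],"twist":[0,0,0.145],"grip":0},{"translation":[-25,44,0],"twist":[0,0,0],"grip":0},{"translation":[-22,42,0],"twist":[0,0,0],"grip":0},{"translation":[0,0,0],"twist":[0,0,0],"grip":0},{"translation":[0,0,0],"twist":[0,0,0],"grip":0},{"translation":[0,0,0],"twist":[0,0,0],"grip":0},{"translation":[0,0,0],"twist":[0,0,0],"grip":0},{"translation":[0,0,0],"twist":[0,0,0],"grip":0},{"translation":[0,0,0],"twist":[0,0,0],"grip":0},{"translation":[0,0,0],"twist":[0,0,0],"grip":0}]' 40
cat >> h.py <<'E'
def bay_view(name=None):
    p,d,i=cam("wrist"); W=cloud(d,i); A=W.reshape(-1,3)*1000
    if name: save(p,name,s=1.5)
    c,s=np.cos(np.radians(-2.1)),np.sin(np.radians(-2.1)); B=(A[:,:2]-[578.6,264.6])@np.array([[c,-s],[s,c]]); zz=A[:,2]
    def r(n,lo,hi,x0,x1,y0,y1):
        m=(zz>lo)&(zz<hi)&(B[:,0]>x0)&(B[:,0]<x1)&(B[:,1]>y0)&(B[:,1]<y1); S=B[m]
        if len(S)<12: print(n,len(S)); return
        C,sz,a=cv2.minAreaRect(S.astype(np.float32)); print(n,len(S),"bay c",np.round(C,1),"sz",np.round(sz,1),"a",round(a,1),"z",round(np.median(zz[m]),1), "med y",round(np.median(S[:,1]),2),"y2-98",np.round(np.percentile(S[:,1],[2,98]),1))
    for k,(x0,x1) in dict(n=(-100,-35),m=(-35,25),f=(25,100)).items():
        r("fence_"+k,19,29,x0,x1,-60,-35); 
        if k!="m": r("guide_"+k,19,29,x0,x1,-8,25)
    r("block",33,44,-115,115,-50,25); r("tab",68,80,-115,115,-50,25); r("knob",57,68,-28,28,50,100)
    return p,W
E
python3 - <<'E'
from h import *
to(582,340.5,40,79)
bay_view("w7.png")
E
```

```text
t: 17.4
tool_pos: [0.5654, 0.3205, 0.1585]
orientation: [-0.293, -3.116, 0.013]
force: [0.0, -0.9, -0.6]
opening: 0.0465
t 17.4 tcp [565.4 320.5 158.5] head 79.3 F [ 0.  -0.9 -0.6] open 46.5 q6 -0.95| twist [-0.009 -0.011  0.004] shift [-12.5  22.8 118.5]
fence_n 556 bay c [-67.5 -48.3] sz [64.8  7.6] a 0.4 z 23.7 med y -48.31 y2-98 [-51.7 -45.1]
guide_n 1113 bay c [-67.5   7.7] sz [64.9 12.8] a 0.0 z 23.6 med y 8.14 y2-98 [ 1.4 13.8]
fence_m 722 bay c [ -5.  -46.7] sz [11.  59.6] a 89.8 z 23.6 med y -46.03 y2-98 [-51.4 -41.7]
fence_f 292 bay c [ 40.6 -46.6] sz [10.3 31.1] a 89.2 z 23.5 med y -46.6 y2-98 [-51.5 -41.7]
guide_f 759 bay c [62.6  8.9] sz [74.8 10.5] a 0.1 z 23.6 med y 9.41 y2-98 [ 4.2 14. ]
block 2800 bay c [-73.6 -11.7] sz [79.1 71.6] a 0.1 z 37.7 med y -10.68 y2-98 [-39.5   1.7]
tab 1512 bay c [  0.1 -12.5] sz [ 74.7 229.7] a 90.0 z 73.6 med y -17.39 y2-98 [-40.2  18.8]
knob 848 bay c [-0.  75.2] sz [14.  41.3] a 81.2 z 62.5 med y 75.08 y2-98 [66.9 83.1]
```

View pics/w7.png

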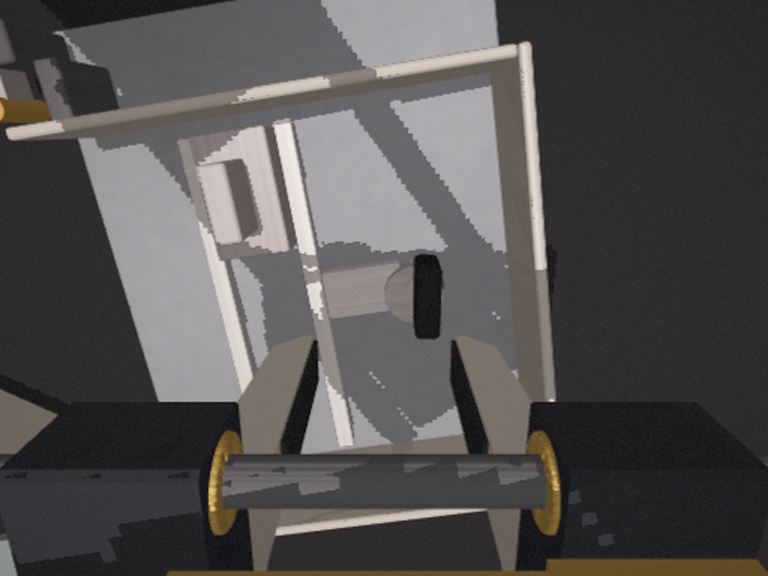

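```bash
python3 -m pendant '[{"translation":[-12,21,20],"twist":[-0.009,-0.011,0.004],"grip":0},{"translation":[0,0,20],"twist":[0,0,0],"grip":0},{"translation":[0,0,0],"twist":[0,0,0],"grip":0},{"translation":[0,0,0],"twist":[0,0,0],"grip":0},{"translation":[0,0,0],"twist":[0,0,0],"grip":0},{"translation":[0,0,0],"twist":[0,0,0],"grip":0},{"translation":[0,0,0],"twist":[0,0,0],"grip":0},{"translation":[0,0,0],"twist":[0,0,0],"grip":0},{"translation":[0,0,0],"twist":[0,0,0],"grip":0},{"translation":[0,0,0],"twist":[0,0,0],"grip":0}]' 40
python3 -c "
from h import *
to(581.7,340,38,79)"
```

```text
t: 18.45
tool_pos: [0.5846, 0.3399, 0.1258]
orientation: [0.302, 3.117, 0.009]
force: [0.4, 0.1, 0.5]
opening: 0.0464
t 18.4 tcp [584.6 339.9 125.8] head 78.9 F [0.4 0.1 0.5] open 46.4 q6 -0.93| twist [ 0.006  0.009 -0.001] shift [ 2.8 -0.4 87.8]
```

```bash
python3 -m pendant '[{"translation":[2,0,40],"twist":[0.006,0.009,0],"grip":0},{"translation":[0,0,30],"twist":[0,0,0],"grip":0},{"translation":[0,0,12],"twist":[0,0,0],"grip":0},{"translation":[0,0,0],"twist":[0,0,0],"grip":0},{"translation":[0,0,0],"twist":[0,0,0],"grip":-1},{"translation":[0,0,0],"twist":[0,0,0],"grip":-1},{"translation":[0,0,0],"twist":[0,0,0],"grip":-1},{"translation":[0,0,0],"twist":[0,0,0],"grip":-1},{"translation":[0,0,0],"twist":[0,0,0],"grip":-1},{"translation":[0,0,0],"twist":[0,0,0],"grip":-1}]' 40
python3 -c "
from h import *
to(581.7,340,38,60)"
```

```text
t: 19.45
tool_pos: [0.5866, 0.3397, 0.0491]
orientation: [0.303, 3.12, 0.001]
force: [1.5, 6.3, -6.4]
opening: 0.0134
t 19.4 tcp [586.6 339.7  49.1] head 78.9 F [ 1.5  6.3 -6.4] open 13.4 q6 -0.93| twist [0.003 0.007 0.33 ] shift [ 4.4 -2.2 11.1]
```

```bash
python3 -m pendant '[{"translation":[0,0,0],"twist":[0,0,0],"grip":-0.4},{"translation":[0,0,0],"twist":[0,0,0],"grip":-0.4},{"translation":[4,-1,0],"twist":[0.003,0.007,0],"grip":-0.4},{"translation":[0,0,11],"twist":[0,0,0],"grip":-0.4},{"translation":[0,0,0],"twist":[0,0,0],"grip":-0.4},{"translation":[0,0,0],"twist":[0,0,0],"grip":-1},{"translation":[0,0,0],"twist":[0,0,0],"grip":-1},{"translation":[0,0,0],"twist":[0,0,0],"grip":-1},{"translation":[0,0,0],"twist":[0,0,0],"grip":-1},{"translation":[0,0,0],"twist":[0,0,0],"grip":-1}]' 40
python3 -c "
from h import *
to(581.7,340,38,60)"
```

```text
t: 20.45
tool_pos: [0.5833, 0.3404, 0.0391]
orientation: [0.303, 3.125, 0.0]
force: [-0.5, 0.2, -0.3]
opening: 0.0138
t 20.4 tcp [583.3 340.4  39.1] head 78.9 F [-0.5  0.2 -0.3] open 13.8 q6 -0.92| twist [0.001 0.002 0.331] shift [ 1.2 -1.2  1.1]
```

```bash
python3 -m pendant '[{"translation":[0,0,0],"twist":[0,0,0.08],"grip":-1},{"translation":[0,0,0],"twist":[0,0,0.08],"grip":-1},{"translation":[0,0,0],"twist":[0,0,0.08],"grip":-1},{"translation":[0,0,0],"twist":[0,0,0.05],"grip":-1},{"translation":[0,0,0],"twist":[0,0,0],"grip":-1},{"translation":[0,0,0],"twist":[0,0,0],"grip":-1},{"translation":[0,0,0],"twist":[0,0,0],"grip":-1},{"translation":[0,0,0],"twist":[0,0,0],"grip":-1},{"translation":[0,0,0],"twist":[0,0,0],"grip":-1},{"translation":[0,0,0],"twist":[0,0,0],"grip":-1}]' 40
python3 -c "
from h import *
to(581.7,340,38,60); print(robot.read_state()['wrist_torque'])"
```

```text
t: 21.45
tool_pos: [0.5832, 0.3401, 0.0392]
orientation: [0.76, 3.047, -0.0]
force: [-0.5, -0.3, -0.5]
opening: 0.014
t 21.4 tcp [583.2 340.1  39.2] head 62.0 F [-0.5 -0.3 -0.5] open 14.0 q6 -0.63| twist [0.    0.002 0.035] shift [ 1.3 -0.8  1.2]
[-0.05396791 -0.00039565  0.00177377]
```

```bash
python3 -m pendant '[{"translation":[0,0,0],"twist":[0,0,0.035],"grip":-1},{"translation":[0,0,0],"twist":[0,0,0],"grip":-1},{"translation":[0,0,0],"twist":[0,0,0],"grip":-1},{"translation":[0,0,0],"twist":[0,0,0],"grip":-0.3},{"translation":[0,0,0],"twist":[0,0,0],"grip":-0.3},{"translation":[0,0,0],"twist":[0,0,0],"grip":-0.3},{"translation":[0,0,-20],"twist":[0,0,0],"grip":-0.3},{"translation":[0,0,-40],"twist":[0,0,0],"grip":-0.3},{"translation":[0,0,-40],"twist":[0,0,0],"grip":-0.3},{"translation":[0,0,-20],"twist":[0,0,0],"grip":-0.3}]' 40
python3 -c "
from h import *
to(509.5,248,160,88)"
```

```text
t: 22.45
tool_pos: [0.5798, 0.3389, 0.157]
orientation: [-0.807, -3.03, 0.01]
force: [1.2, 0.6, 1.1]
opening: 0.0329
t 22.4 tcp [579.8 338.9 157. ] head 60.2 F [1.2 0.6 1.1] open 32.9 q6 -0.60| twist [-0.006 -0.006 -0.486] shift [ 67.1 -93.3  -3. ]
```

```bash
python3 -m pendant '[{"translation":[0,0,0],"twist":[0,0,-0.122],"grip":-0.3},{"translation":[0,0,0],"twist":[0,0,-0.122],"grip":-0.3},{"translation":[0,0,0],"twist":[0,0,-0.122],"grip":-0.3},{"translation":[0,0,0],"twist":[0,0,-0.122],"grip":-0.3},{"translation":[12,-20,0],"twist":[0,0,0],"grip":-0.3},{"translation":[0,0,0],"twist":[0,0,0],"grip":-0.3},{"translation":[0,0,0],"twist":[0,0,0],"grip":-0.3},{"translation":[0,0,0],"twist":[0,0,0],"grip":-0.3},{"translation":[0,0,0],"twist":[0,0,0],"grip":-0.3},{"translation":[0,0,0],"twist":[0,0,0],"grip":-0.3}]' 40
python3 - <<'E'
from h import *
to(509.5,248,160,88)
p,W=bay_view()
A=W.reshape(-1,3)*1000
for lo,hi in((33,42),(69,80)):
    S=A[(A[:,2]>lo)&(A[:,2]<hi)&(A[:,0]>468)&(A[:,0]<549)&(abs(A[:,1]-248)<27)]; print(len(S),cv2.minAreaRect(S[:,:2].astype(np.float32)))
to(509.5,248,160,88)
E
```

```text
t: 23.45
tool_pos: [0.5715, 0.322, 0.1656]
orientation: [0.017, 3.137, 0.004]
force: [0.8, 0.5, -0.1]
opening: 0.0326
t 23.4 tcp [571.5 322.  165.6] head 89.4 F [ 0.8  0.5 -0.1] open 32.6 q6 -1.12| twist [0.002 0.005 0.024] shift [ 59.4 -76.1   5.6]
fence_n 603 bay c [-67.4 -48.2] sz [ 7.7 64.4] a 89.8 z 23.8 med y -48.29 y2-98 [-51.7 -44.9]
guide_n 1012 bay c [-67.6   6. ] sz [64.8 10.5] a 0.1 z 23.7 med y 6.06 y2-98 [ 1.1 11.2]
fence_m 742 bay c [ -4.8 -46.8] sz [10.7 59.4] a 89.6 z 23.6 med y -46.04 y2-98 [-51.4 -41.7]
fence_f 725 bay c [ 60.1 -46.6] sz [70.3 10.4] a 0.1 z 23.5 med y -45.96 y2-98 [-51.4 -41.7]
guide_f 255 bay c [37.8  6.3] sz [25.  10.4] a 0.8 z 23.5 med y 6.33 y2-98 [ 1.5 11.3]
block 3009 bay c [  0.9 -12.3] sz [228.2  74.2] a 0.1 z 37.7 med y -11.85 y2-98 [-40.    1.3]
tab 1354 bay c [-82.  -12.3] sz [64.9 74.6] a 0.7 z 73.5 med y -18.56 y2-98 [-41.4  14.1]
knob 827 bay c [ 0.6 75.2] sz [14.4 41.6] a 62.5 z 62.4 med y 75.09 y2-98 [62.4 87.6]
2866 ((508.9629211425781, 247.41921997070312), (42.60324478149414, 70.1891860961914), 87.94757843017578)
1111 ((508.732421875, 247.44338989257812), (14.536500930786133, 39.5693473815918), 88.27198028564453)
t 23.5 tcp [571.5 322.1 165.6] head 89.4 F [-0.2 -0.4  0.8] open 32.7 q6 -1.13| twist [0.002 0.005 0.024] shift [ 59.4 -76.2   5.6]
```

```bash
python3 -m pendant '[{"translation":[30,-37,0],"twist":[0,0,0.024],"grip":-0.3},{"translation":[29,-37,0],"twist":[0,0,0],"grip":-0.3},{"translation":[0,0,20],"twist":[0,0,0],"grip":-0.3},{"translation":[0,0,15],"twist":[0,0,0],"grip":-0.3},{"translation":[0,0,0],"twist":[0,0,0],"grip":-0.3},{"translation":[0,0,0],"twist":[0,0,0],"grip":-0.3},{"translation":[0,0,0],"twist":[0,0,0],"grip":-0.3},{"translation":[0,0,0],"twist":[0,0,0],"grip":-0.3},{"translation":[0,0,0],"twist":[0,0,0],"grip":-0.3},{"translation":[0,0,0],"twist":[0,0,0],"grip":-0.3}]' 40
python3 - <<'E'
from h import *
to(508.8,247.4,45,88)
E
```

```text
t: 24.5
tool_pos: [0.5108, 0.2501, 0.1269]
orientation: [0.052, 3.139, 0.002]
force: [0.1, 0.6, -0.6]
opening: 0.0327
t 24.5 tcp [510.8 250.1 126.9] head 88.1 F [ 0.1  0.6 -0.6] open 32.7 q6 -1.17| twist [0.001 0.002 0.002] shift [ 1.9 -2.8 81.9]
```

```bash
python3 -m pendant '[{"translation":[2,-2.8,0],"twist":[0,0,0],"grip":-0.3},{"translation":[0,0,0],"twist":[0,0,0],"grip":-0.3},{"translation":[0,0,35],"twist":[0,0,0],"grip":-0.3},{"translation":[0,0,30],"twist":[0,0,0],"grip":-0.3},{"translation":[0,0,13],"twist":[0,0,0],"grip":-0.3},{"translation":[0,0,0],"twist":[0,0,0],"grip":-0.3},{"translation":[0,0,0],"twist":[0,0,0],"grip":-1},{"translation":[0,0,0],"twist":[0,0,0],"grip":-1},{"translation":[0,0,0],"twist":[0,0,0],"grip":-1},{"translation":[0,0,0],"twist":[0,0,0],"grip":-1}]' 20
python3 - <<'E'
from h import *
to(501,247.7,45,88)
E
```

```text
t: 25.5
tool_pos: [0.5126, 0.2482, 0.0532]
orientation: [0.052, 3.131, 0.006]
force: [-0.0, -1.7, -2.8]
opening: 0.0141
t 25.5 tcp [512.6 248.2  53.2] head 88.1 F [-0.  -1.7 -2.8] open 14.1 q6 -1.18| twist [0.004 0.01  0.002] shift [11.5 -0.9  8.2]
```

```bash
python3 -m pendant '[{"translation":[0,0,0],"twist":[0,0,0],"grip":-0.4},{"translation":[0,0,0],"twist":[0,0,0],"grip":-0.4},{"translation":[3.5,-0.8,0],"twist":[0.004,0.01,0],"grip":-0.4},{"translation":[0,0,7],"twist":[0,0,0],"grip":-0.4},{"translation":[0,0,0],"twist":[0,0,0],"grip":-0.4},{"translation":[0,0,0],"twist":[0,0,0],"grip":-0.4},{"translation":[0,0,0],"twist":[0,0,0],"grip":-1},{"translation":[0,0,0],"twist":[0,0,0],"grip":-1},{"translation":[0,0,0],"twist":[0,0,0],"grip":-1},{"translation":[0,0,0],"twist":[0,0,0],"grip":-1}]' 20
python3 - <<'E'
from h import *
to(501,247.7,45,88)
E
```

```text
t: 26.5
tool_pos: [0.5102, 0.2482, 0.0475]
orientation: [0.052, 3.139, 0.002]
force: [0.3, 0.2, -0.7]
opening: 0.0138
t 26.5 tcp [510.2 248.2  47.5] head 88.1 F [ 0.3  0.2 -0.7] open 13.8 q6 -1.18| twist [0.001 0.002 0.002] shift [ 9.2 -0.9  2.5]
```

```bash
Z='{"translation":[0,0,0],"twist":[0,0,0],"grip":-1}'; python3 -m pendant '[{"translation":[3,0,0],"twist":[0,0,0],"grip":-1},{"translation":[3,0,0],"twist":[0,0,0],"grip":-1},{"translation":[0,0,0.5],"twist":[0,0,0],"grip":-1},{"translation":[0,0,0],"twist":[0,0,0],"grip":-1},{"translation":[0,-1,0],"twist":[0,0,0],"grip":-1},{"translation":[0,-1,0],"twist":[0,0,0],"grip":-1},{"translation":[0,-0.5,0],"twist":[0,0,0],"grip":-1},{"translation":[0,0,0],"twist":[0,0,0],"grip":-1},{"translation":[0,0,0],"twist":[0,0,0],"grip":-1},{"translation":[0,0,0],"twist":[0,0,0],"grip":-1}]' 20
python3 -m pendant '[{"translation":[0,1,0],"twist":[0,0,0],"grip":-1},{"translation":[0,1,0],"twist":[0,0,0],"grip":-1},{"translation":[0,0.5,0],"twist":[0,0,0],"grip":-1},{"translation":[0,0.5,0],"twist":[0,0,0],"grip":-1},{"translation":[0,0.5,0],"twist":[0,0,0],"grip":-1},{"translation":[0,0,0],"twist":[0,0,0],"grip":-1},{"translation":[0,0,0],"twist":[0,0,0],"grip":-1},{"translation":[0,0,0],"twist":[0,0,0],"grip":-1},{"translation":[0,0,0],"twist":[0,0,0],"grip":-1},{"translation":[0,0,0],"twist":[0,0,0],"grip":-1}]' 20
python3 - <<'E'
from h import *
to(655,243,45,88)
E
```

```text
t: 27.5
tool_pos: [0.5036, 0.2472, 0.0475]
orientation: [0.052, 3.138, 0.006]
force: [0.5, 1.0, -0.4]
opening: 0.0141
t: 28.5
tool_pos: [0.5037, 0.2485, 0.0474]
orientation: [0.053, 3.139, -0.0]
force: [-0.4, -3.0, 0.7]
opening: 0.0135
t 28.5 tcp [503.7 248.5  47.4] head 88.1 F [-0.4 -3.   0.7] open 13.5 q6 -1.17| twist [-0.     0.002  0.001] shift [-151.4   -0.2    2.4]
```

```bash
python3 -m pendant '[{"translation":[0,-0.6,0.3],"twist":[0,0,0],"grip":-1},{"translation":[-6,0,0.3],"twist":[0,0,0],"grip":-1},{"translation":[-8,0,0.3],"twist":[0,0,0],"grip":-1},{"translation":[-8,0,0.3],"twist":[0,0,0],"grip":-1},{"translation":[-8,0,0.3],"twist":[0,0,0],"grip":-1},{"translation":[-8,0,0.3],"twist":[0,0,0],"grip":-1},{"translation":[-8,0,0.3],"twist":[0,0,0],"grip":-1},{"translation":[-8,0,0.3],"twist":[0,0,0],"grip":-1},{"translation":[-8,0,0.3],"twist":[0,0,0],"grip":-1},{"translation":[-4,0,0.3],"twist":[0,0,0],"grip":-1}]' 20
python3 - <<'E'
from h import *
to(655,243,45,88)
E
```

```text
t: 29.5
tool_pos: [0.5651, 0.2463, 0.0478]
orientation: [-0.049, -3.129, 0.003]
force: [-6.9, -3.1, 8.9]
opening: 0.0138
t 29.5 tcp [565.1 246.3  47.8] head 88.2 F [-6.9 -3.1  8.9] open 13.8 q6 -1.21| twist [-0.002 -0.012  0.003] shift [-90.   -0.2   2.8]
```

```bash
python3 -m pendant '[{"translation":[-5,0,0],"twist":[0,-0.006,0],"grip":-1},{"translation":[-8,0,0],"twist":[0,0,0],"grip":-1},{"translation":[-8,0,0],"twist":[0,0,0],"grip":-1},{"translation":[-8,0,0],"twist":[0,0,0],"grip":-1},{"translation":[-8,0,0],"twist":[0,0,0],"grip":-1},{"translation":[-8,0,0],"twist":[0,0,0],"grip":-1},{"translation":[-8,0,0],"twist":[0,0,0],"grip":-1},{"translation":[-8,0,0],"twist":[0,0,0],"grip":-1},{"translation":[-4,0,0],"twist":[0,0,0],"grip":-1},{"translation":[0,0,0],"twist":[0,0,0],"grip":-1}]' 20
python3 - <<'E'
from h import *
to(655,243,45,88)
E
```

```text
t: 30.5
tool_pos: [0.6294, 0.2441, 0.0479]
orientation: [-0.048, -3.127, 0.005]
force: [-1.2, -1.4, 3.2]
opening: 0.0136
t 30.5 tcp [629.4 244.1  47.9] head 88.3 F [-1.2 -1.4  3.2] open 13.6 q6 -1.25| twist [-0.003 -0.014  0.004] shift [-25.6  -0.2   2.9]
```

```bash
python3 -m pendant '[{"translation":[-5,0,0.2],"twist":[0,-0.012,0.003],"grip":-1},{"translation":[-6,0,0],"twist":[0,0,0],"grip":-1},{"translation":[-6,0,0],"twist":[0,0,0],"grip":-1},{"translation":[-5,0,0],"twist":[0,0,0],"grip":-1},{"translation":[-3,0,0],"twist":[0,0,0],"grip":-1},{"translation":[-2,0,0],"twist":[0,0,0],"grip":-1},{"translation":[0,0,0],"twist":[0,0,0],"grip":-1},{"translation":[0,0,0],"twist":[0,0,0],"grip":-1},{"translation":[0,0,0],"twist":[0,0,0],"grip":-1},{"translation":[0,0,0],"twist":[0,0,0],"grip":-1}]' 20
python3 - <<'E'
from h import *
to(655,243,45,88); 
p,W=bay_view("w8.png")
E
```

```text
t: 31.5
tool_pos: [0.6551, 0.2433, 0.0476]
orientation: [-0.052, -3.137, 0.007]
force: [-2.9, -1.5, 2.8]
opening: 0.0136
t 31.5 tcp [655.1 243.3  47.6] head 88.1 F [-2.9 -1.5  2.8] open 13.6 q6 -1.25| twist [-0.005 -0.004  0.002] shift [ 0.1 -0.3  2.6]
fence_n 301 bay c [-38.4 -46.8] sz [ 6.8 10.2] a 0.1 z 23.6 med y -46.51 y2-98 [-51.6 -41.8]
guide_n 306 bay c [-38.3   6.3] sz [ 6.6 10.3] a 0.0 z 23.7 med y 5.88 y2-98 [ 1.3 10.9]
fence_m 2359 bay c [ -5.  -46.8] sz [60.  10.3] a 0.2 z 23.6 med y -46.48 y2-98 [-51.5 -41.8]
fence_f 1841 bay c [ 62.4 -43.6] sz [16.8 74.6] a 89.6 z 23.7 med y -46.9 y2-98 [-51.5 -41.7]
guide_f 1688 bay c [60.6  1.8] sz [71.2 19.4] a 0.1 z 23.7 med y 6.8 y2-98 [-3.6 11.2]
block 3833 bay c [ 77.9 -19.3] sz [74.3 42.1] a 0.4 z 38.0 med y -19.76 y2-98 [-39.7   0.6]
tab 3462 bay c [ 85.2 -14.8] sz [60.6 43.1] a 15.1 z 73.8 med y -19.23 y2-98 [-38.7   0.2]
knob 3570 bay c [ 0.7 74.6] sz [14.7 42.1] a 62.3 z 62.4 med y 73.42 y2-98 [61.4 84.5]
```

View pics/w8.png

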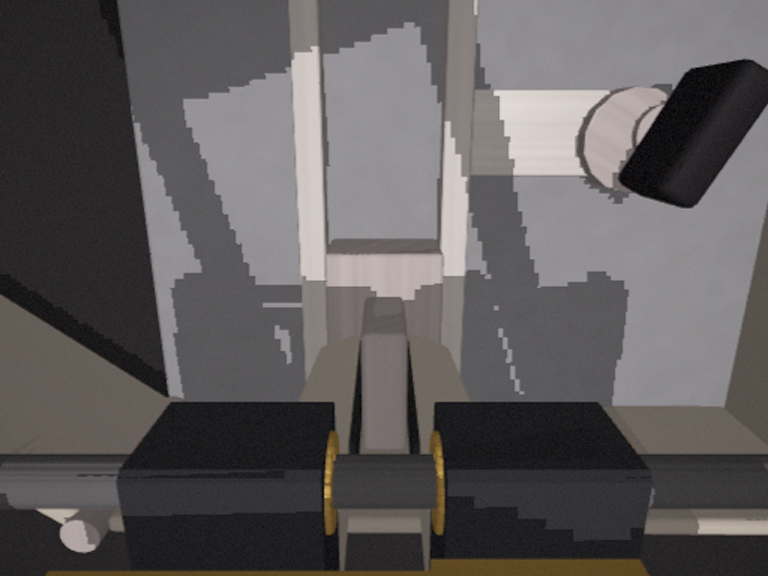

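The gauge is at the far end of the lane (near edge at row ~243), between the strips. Lane width measures about 43 mm. Now it goes back to the mat.

```bash
python3 -m pendant '[{"translation":[0,0,0],"twist":[0,0,0],"grip":-1},{"translation":[0,0,-10],"twist":[0,0,0],"grip":-1},{"translation":[0,0,-15],"twist":[0,0,0],"grip":-1},{"translation":[0,0,-30],"twist":[0,0,0],"grip":-1},{"translation":[0,0,-40],"twist":[0,0,0],"grip":-1},{"translation":[0,0,-40],"twist":[0,0,0],"grip":-1},{"translation":[10,-20,0],"twist":[0,0,0],"grip":-1},{"translation":[20,-40,0],"twist":[0,0,0],"grip":-1},{"translation":[20,-45,0],"twist":[0,0,0],"grip":-1},{"translation":[20,-45,0],"twist":[0,0,0],"grip":-1}]' 40
python3 -m pendant '[{"translation":[20,-42,0],"twist":[0,0,0],"grip":-1},{"translation":[20,-42,0],"twist":[0,0,0],"grip":-1},{"translation":[20,-42,0],"twist":[0,0,0],"grip":-1},{"translation":[20,-42,0],"twist":[0,0,0],"grip":-1},{"translation":[20,-35,0],"twist":[0,0,0],"grip":-1},{"translation":[15,-10,0],"twist":[0,0,0],"grip":-1},{"translation":[0,0,0],"twist":[0,0,0],"grip":-1},{"translation":[0,0,0],"twist":[0,0,0],"grip":-1},{"translation":[0,0,0],"twist":[0,0,0],"grip":-1},{"translation":[0,0,0],"twist":[0,0,0],"grip":-1}]' 40
python3 - <<'E'
from h import *
to(447,-146,60,88); 
p,d,i=cam("top"); save(p,"t9.png",(240,120,420,270),4); np.savez("/tmp/t9.npz",W=cloud(d,i))
E
```

```text
t: 32.55
tool_pos: [0.5813, 0.0999, 0.1944]
orientation: [0.037, 3.137, 0.001]
force: [0.7, -0.8, -2.3]
opening: 0.0136
t: 33.55
tool_pos: [0.4578, -0.121, 0.2046]
orientation: [0.042, 3.119, -0.005]
force: [0.7, 0.2, -2.2]
opening: 0.0135
t 33.5 tcp [ 457.8 -121.   204.6] head 88.4 F [ 0.7  0.2 -2.2] open 13.5 q6 -1.91| twist [-0.003  0.022  0.008] shift [  9.9 -25.3 144.6]
```

View pics/t9.png

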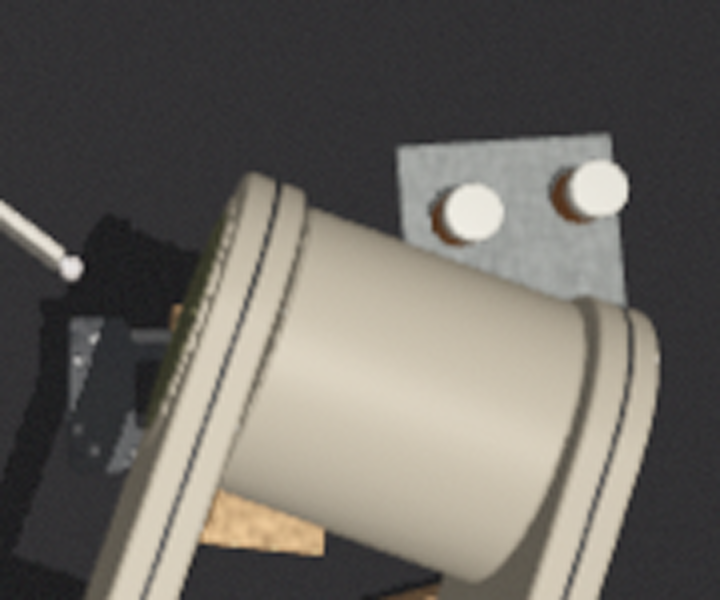

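The arm hides the mat here, with only a corner at (262,522); two jars at (473,212) and (598,188) are unmoved. I'll take the mat centre from the first cloud while positioning.

```bash
python3 -m pendant '[{"translation":[9,-24,20],"twist":[-0.003,0.022,0.008],"grip":-1},{"translation":[0,0,30],"twist":[0,0,0],"grip":-1},{"translation":[0,0,30],"twist":[0,0,0],"grip":-1},{"translation":[0,0,30],"twist":[0,0,0],"grip":-1},{"translation":[0,0,0],"twist":[0,0,0],"grip":-1},{"translation":[0,0,0],"twist":[0,0,0],"grip":-1},{"translation":[0,0,0],"twist":[0,0,0],"grip":-1},{"translation":[0,0,0],"twist":[0,0,0],"grip":-1},{"translation":[0,0,0],"twist":[0,0,0],"grip":-1},{"translation":[0,0,0],"twist":[0,0,0],"grip":-1}]' 40
python3 - <<'E'
from h import *
z=np.load("/tmp/top0.npz"); W=z["W"]; p=z["p"].astype(int)
m=np.zeros(p.shape[:2],bool); m[185:265,270:335]=1
m&=(p[...,0]-p[...,2]>40)
S=W[m]; print(m.sum(),cv2.minAreaRect((S[:,:2]*1000).astype(np.float32)))
to(447,-146,37.5,88)
E
```

```text
t: 34.6
tool_pos: [0.4562, -0.1429, 0.0986]
orientation: [0.04, 3.132, -0.005]
force: [-0.6, 0.4, -1.5]
opening: 0.0136
2073 ((440.50408935546875, -150.17840576171875), (110.52835083007812, 152.52793884277344), 82.61576080322266)
t 34.6 tcp [ 456.2 -142.9   98.6] head 88.5 F [-0.6  0.4 -1.5] open 13.6 q6 -1.96| twist [-0.003  0.009  0.009] shift [ 9.1 -3.4 61.1]
```

```bash
python3 -m pendant '[{"translation":[8,-3,0],"twist":[-0.003,0.009,0.009],"grip":-1},{"translation":[0,0,25],"twist":[0,0,0],"grip":-1},{"translation":[0,0,20],"twist":[0,0,0],"grip":-1},{"translation":[0,0,8],"twist":[0,0,0],"grip":-1},{"translation":[0,0,0],"twist":[0,0,0],"grip":-1},{"translation":[0,0,0],"twist":[0,0,0],"grip":-1},{"translation":[0,0,0],"twist":[0,0,0],"grip":-1},{"translation":[0,0,0],"twist":[0,0,0],"grip":-1},{"translation":[0,0,0],"twist":[0,0,0],"grip":-1},{"translation":[0,0,0],"twist":[0,0,0],"grip":-1}]' 40
python3 -c "
from h import *
to(447,-146,38.6,88)"
```

```text
t: 35.6
tool_pos: [0.4503, -0.1489, 0.0509]
orientation: [0.058, 3.134, -0.006]
force: [-0.4, -0.4, -2.9]
opening: 0.0137
t 35.6 tcp [ 450.3 -148.9   50.9] head 87.9 F [-0.4 -0.4 -2.9] open 13.7 q6 -1.96| twist [-0.004  0.007 -0.002] shift [ 3.4  2.8 12.3]
```

```bash
python3 -m pendant '[{"translation":[0,0,6],"twist":[-0.004,0.007,0],"grip":-1},{"translation":[0,0,4],"twist":[0,0,0],"grip":-1},{"translation":[0,0,0],"twist":[0,0,0],"grip":-1},{"translation":[0,0,0],"twist":[0,0,0],"grip":-1},{"translation":[0,0,1],"twist":[0,0,0],"grip":-1},{"translation":[0,0,1],"twist":[0,0,0],"grip":-1},{"translation":[0,0,1],"twist":[0,0,0],"grip":-1},{"translation":[0,0,1],"twist":[0,0,0],"grip":-1},{"translation":[0,0,0],"twist":[0,0,0],"grip":-1},{"translation":[0,0,0],"twist":[0,0,0],"grip":-1}]' 40
python3 -c "
from h import *
to(447,-146,38.6,88)"
```

```text
t: 36.6
tool_pos: [0.4511, -0.1491, 0.0389]
orientation: [0.058, 3.141, 0.001]
force: [0.2, 0.2, -3.3]
opening: 0.0136
t 36.6 tcp [ 451.1 -149.1   38.9] head 87.9 F [ 0.2  0.2 -3.3] open 13.6 q6 -1.96| twist [ 0.     0.    -0.002] shift [4.2 3.  0.3]
```

```bash
python3 -m pendant '[{"translation":[0,0,0.7],"twist":[0,0,0],"grip":-1},{"translation":[0,0,0.7],"twist":[0,0,0],"grip":-1},{"translation":[0,0,0.5],"twist":[0,0,0],"grip":-1},{"translation":[0,0,0],"twist":[0,0,0],"grip":-1},{"translation":[0,0,0],"twist":[0,0,0],"grip":-0.4},{"translation":[0,0,0],"twist":[0,0,0],"grip":-0.4},{"translation":[0,0,0],"twist":[0,0,0],"grip":0},{"translation":[0,0,-20],"twist":[0,0,0],"grip":0},{"translation":[0,0,-40],"twist":[0,0,0],"grip":0},{"translation":[0,0,-40],"twist":[0,0,0],"grip":0}]' 40
python3 -c "
from h import *
to(572.7,-291,150,88)"
```

```text
t: 37.6
tool_pos: [0.4469, -0.1474, 0.1342]
orientation: [-0.058, -3.13, -0.008]
force: [0.8, 0.3, 0.1]
opening: 0.0462
t 37.6 tcp [ 446.9 -147.4  134.2] head 87.9 F [0.8 0.3 0.1] open 46.2 q6 -1.96| twist [ 0.005 -0.011 -0.002] shift [-130.8 -139.1  -15.8]
```

```bash
cat >> h.py <<'E'
def jars(n="wrist",box=(380,700,-480,-180),zc=46,name=None):
    p,d,i=cam(n); W=cloud(d,i); A=W*1000
    m=(abs(A[...,2]-zc)<6)&(A[...,0]>box[0])&(A[...,0]<box[1])&(A[...,1]>box[2])&(A[...,1]<box[3])&(p.min(-1)>90)
    k,l,st,_=cv2.connectedComponentsWithStats(m.astype(np.uint8))
    for j in range(1,k):
        if st[j,4]>60:
            S=A[l==j]; c,r=cv2.minEnclosingCircle(S[:,:2].astype(np.float32)); print("jar",st[j,4],np.round(c,1),"r",round(r,1),"z",round(np.median(S[:,2]),1))
    if name: save(p,name,s=1.5)
E
python3 -m pendant '[{"translation":[-40,-42,-10],"twist":[0.005,-0.011,0],"grip":0.2},{"translation":[-40,-42,-5],"twist":[0,0,0],"grip":0.2},{"translation":[-40,-42,0],"twist":[0,0,0],"grip":0.2},{"translation":[-5,-5,0],"twist":[0,0,0],"grip":0.2},{"translation":[0,0,0],"twist":[0,0,0],"grip":0.2},{"translation":[0,0,0],"twist":[0,0,0],"grip":0.2},{"translation":[0,0,0],"twist":[0,0,0],"grip":0.2},{"translation":[0,0,0],"twist":[0,0,0],"grip":0.2},{"translation":[0,0,0],"twist":[0,0,0],"grip":0.2},{"translation":[0,0,0],"twist":[0,0,0],"grip":0.2}]' 20
python3 - <<'E'
from h import *
to(572.7,-291,100,88)
jars(); 
jars("top",(380,700,-480,-180))
to(572.7,-291,100,88)
E
```

```text
t: 38.6
tool_pos: [0.5547, -0.265, 0.1564]
orientation: [0.052, 3.126, -0.01]
force: [0.5, -0.4, 0.3]
opening: 0.0556
t 38.6 tcp [ 554.7 -265.   156.4] head 88.1 F [ 0.5 -0.4  0.3] open 55.6 q6 -2.07| twist [-0.006  0.015  0.002] shift [-18.9 -25.3  56.4]
jar 1737 [ 486.2 -371.8] r 18.0 z 45.6
jar 1320 [ 573.2 -291. ] r 18.0 z 45.6
jar 1297 [ 586.4 -370.1] r 18.2 z 45.6
jar 166 [ 487.1 -372.2] r 18.3 z 46.6
t 38.7 tcp [ 554.8 -265.2  156.4] head 88.1 F [0.  0.1 0.2] open 55.7 q6 -2.07| twist [-0.006  0.015  0.002] shift [-18.8 -25.2  56.4]
```

```bash
python3 -m pendant '[{"translation":[-18,-24,10],"twist":[-0.006,0.015,0.002],"grip":0.2},{"translation":[0,0,25],"twist":[0,0,0],"grip":0.2},{"translation":[0,0,0],"twist":[0,0,0],"grip":0.2},{"translation":[0,0,0],"twist":[0,0,0],"grip":0.2},{"translation":[0,0,0],"twist":[0,0,0],"grip":0.2},{"translation":[0,0,0],"twist":[0,0,0],"grip":0.2},{"translation":[0,0,0],"twist":[0,0,0],"grip":0.2},{"translation":[0,0,0],"twist":[0,0,0],"grip":0.2},{"translation":[0,0,0],"twist":[0,0,0],"grip":0.2},{"translation":[0,0,0],"twist":[0,0,0],"grip":0.2}]' 20
python3 -c "
from h import *
to(573.2,-291,19,88)"
```

```text
t: 39.7
tool_pos: [0.5739, -0.2901, 0.1269]
orientation: [0.053, 3.136, -0.005]
force: [-0.4, -0.2, 0.2]
opening: 0.056
t 39.7 tcp [ 573.9 -290.1  126.9] head 88.1 F [-0.4 -0.2  0.2] open 56.0 q6 -2.08| twist [-0.003  0.005  0.001] shift [  0.7  -1.  107.9]
```

```bash
python3 -m pendant '[{"translation":[0,-1,40],"twist":[-0.003,0.005,0],"grip":0.2},{"translation":[0,0,35],"twist":[0,0,0],"grip":0.2},{"translation":[0,0,20],"twist":[0,0,0],"grip":0.2},{"translation":[0,0,8],"twist":[0,0,0],"grip":0.2},{"translation":[0,0,0],"twist":[0,0,0],"grip":0.2},{"translation":[0,0,0],"twist":[0,0,0],"grip":-1},{"translation":[0,0,0],"twist":[0,0,0],"grip":-1},{"translation":[0,0,0],"twist":[0,0,0],"grip":-1},{"translation":[0,0,0],"twist":[0,0,0],"grip":-1},{"translation":[0,0,0],"twist":[0,0,0],"grip":-1}]' 20
python3 -c "
from h import *
to(573.2,-291,19,88)"
```

```text
t: 40.7
tool_pos: [0.5791, -0.2941, 0.0291]
orientation: [0.052, 3.13, -0.01]
force: [0.5, 0.4, 0.1]
opening: 0.0358
t 40.7 tcp [ 579.1 -294.1   29.1] head 88.1 F [0.5 0.4 0.1] open 35.8 q6 -2.09| twist [-0.006  0.011  0.001] shift [ 6.   2.9 10.1]
```

```bash
python3 -m pendant '[{"translation":[0,0,0],"twist":[0,0,0],"grip":0.1},{"translation":[0,0,0],"twist":[0,0,0],"grip":0.1},{"translation":[0,0,0],"twist":[0,0,0],"grip":0.1},{"translation":[6,2,0],"twist":[-0.006,0.011,0],"grip":0.1},{"translation":[0,0,9],"twist":[0,0,0],"grip":0.1},{"translation":[0,0,0],"twist":[0,0,0],"grip":0.1},{"translation":[0,0,0],"twist":[0,0,0],"grip":-1},{"translation":[0,0,0],"twist":[0,0,0],"grip":-1},{"translation":[0,0,0],"twist":[0,0,0],"grip":-1},{"translation":[0,0,0],"twist":[0,0,0],"grip":-1}]' 20
python3 -c "
from h import *
to(573.2,-291,19,88)"
```

```text
t: 41.7
tool_pos: [0.5728, -0.2919, 0.0197]
orientation: [-0.053, -3.14, -0.0]
force: [-0.2, -0.1, -0.9]
opening: 0.0354
t 41.7 tcp [ 572.8 -291.9   19.7] head 88.1 F [-0.2 -0.1 -0.9] open 35.4 q6 -2.09| twist [ 0.    -0.001  0.001] shift [-0.3  0.9  0.7]
```

```bash
python3 -m pendant '[{"translation":[0,0,-15],"twist":[0,0,0],"grip":-1},{"translation":[0,0,-40],"twist":[0,0,0],"grip":-1},{"translation":[0,0,-45],"twist":[0,0,0],"grip":-1},{"translation":[0,0,-45],"twist":[0,0,0],"grip":-1},{"translation":[0,25,0],"twist":[0,0,0],"grip":-1},{"translation":[0,45,0],"twist":[0,0,0],"grip":-1},{"translation":[0,48,0],"twist":[0,0,0],"grip":-1},{"translation":[0,48,0],"twist":[0,0,0],"grip":-1},{"translation":[0,48,0],"twist":[0,0,0],"grip":-1},{"translation":[0,48,0],"twist":[0,0,0],"grip":-1}]' 20
python3 -m pendant '[{"translation":[-10,48,0],"twist":[0,0,0],"grip":-1},{"translation":[-10,48,0],"twist":[0,0,0],"grip":-1},{"translation":[-10,48,0],"twist":[0,0,0],"grip":-1},{"translation":[-10,48,0],"twist":[0,0,0],"grip":-1},{"translation":[-10,30,0],"twist":[0,0,0],"grip":-1},{"translation":[-10,20,0],"twist":[0,0,0],"grip":-1},{"translation":[0,0,0],"twist":[0,0,0],"grip":-1},{"translation":[0,0,0],"twist":[0,0,0],"grip":-1},{"translation":[0,0,0],"twist":[0,0,0],"grip":-1},{"translation":[0,0,0],"twist":[0,0,0],"grip":-1}]' 20
python3 -c "
from h import *
to(642.8,242,100,88)"
```

```text
t: 42.7
tool_pos: [0.5832, -0.0286, 0.1829]
orientation: [0.069, 3.131, -0.005]
force: [1.5, 0.0, -0.8]
opening: 0.0353
t: 43.7
tool_pos: [0.6531, 0.2239, 0.1957]
orientation: [0.058, 3.121, -0.001]
force: [-0.2, 0.1, -2.6]
opening: 0.0355
t 43.7 tcp [653.1 223.9 195.7] head 87.9 F [-0.2  0.1 -2.6] open 35.5 q6 -1.27| twist [-0.     0.02  -0.002] shift [10.9 17.8 95.7]
```

```bash
python3 -m pendant '[{"translation":[9,16,20],"twist":[0,0.02,-0.002],"grip":-1},{"translation":[0,0,40],"twist":[0,0,0],"grip":-1},{"translation":[0,0,25],"twist":[0,0,0],"grip":-1},{"translation":[0,0,0],"twist":[0,0,0],"grip":-1},{"translation":[0,0,0],"twist":[0,0,0],"grip":-1},{"translation":[0,0,0],"twist":[0,0,0],"grip":-1},{"translation":[0,0,0],"twist":[0,0,0],"grip":-1},{"translation":[0,0,0],"twist":[0,0,0],"grip":-1},{"translation":[0,0,0],"twist":[0,0,0],"grip":-1},{"translation":[0,0,0],"twist":[0,0,0],"grip":-1}]' 20
python3 - <<'E'
from h import *
to(642.8,242,32,88)
E
```

```text
t: 44.7
tool_pos: [0.645, 0.2406, 0.1115]
orientation: [0.063, 3.139, 0.004]
force: [-1.1, 0.2, -1.5]
opening: 0.0355
t 44.7 tcp [645.  240.6 111.5] head 87.7 F [-1.1  0.2 -1.5] open 35.5 q6 -1.25| twist [ 0.003  0.002 -0.005] shift [ 2.3  1.3 79.5]
```

```bash
python3 -m pendant '[{"translation":[2,1.5,10],"twist":[0.003,0,-0.005],"grip":-1},{"translation":[0,0,20],"twist":[0,0,0],"grip":-1},{"translation":[0,0,15],"twist":[0,0,0],"grip":-1},{"translation":[0,0,8],"twist":[0,0,0],"grip":-1},{"translation":[0,0,0],"twist":[0,0,0],"grip":-1},{"translation":[0,0,0],"twist":[0,0,0],"grip":-1},{"translation":[0,0,0],"twist":[0,0,0],"grip":-1},{"translation":[0,0,0],"twist":[0,0,0],"grip":-1},{"translation":[0,0,0],"twist":[0,0,0],"grip":-1},{"translation":[0,0,0],"twist":[0,0,0],"grip":-1}]' 20
python3 - <<'E'
from h import *
to(642.8,242,32,88)
E
```

```text
t: 45.7
tool_pos: [0.6446, 0.2432, 0.0581]
orientation: [0.054, 3.135, 0.001]
force: [-1.3, 0.1, -0.6]
opening: 0.0359
t 45.7 tcp [644.6 243.2  58.1] head 88.0 F [-1.3  0.1 -0.6] open 35.9 q6 -1.25| twist [0.001 0.006 0.001] shift [ 1.7 -1.2 26.1]
```

```bash
python3 -m pendant '[{"translation":[0,-1,10],"twist":[0.001,0.006,0],"grip":-1},{"translation":[0,0,8],"twist":[0,0,0],"grip":-1},{"translation":[0,0,4],"twist":[0,0,0],"grip":-1},{"translation":[0,0,1],"twist":[0,0,0],"grip":-1},{"translation":[0,0,0],"twist":[0,0,0],"grip":-1},{"translation":[0,0,1],"twist":[0,0,0],"grip":-1},{"translation":[0,0,0.5],"twist":[0,0,0],"grip":-1},{"translation":[0,0,0],"twist":[0,0,0],"grip":-1},{"translation":[0,0,0],"twist":[0,0,0],"grip":-1},{"translation":[0,0,0],"twist":[0,0,0],"grip":-1}]' 20
python3 - <<'E'
from h import *
to(642.8,242,32,88)
E
```

```text
t: 46.7
tool_pos: [0.6451, 0.2421, 0.0322]
orientation: [0.054, 3.141, -0.0]
force: [-0.0, -0.3, -1.0]
opening: 0.0354
t 46.7 tcp [645.1 242.1  32.2] head 88.0 F [-0.  -0.3 -1. ] open 35.4 q6 -1.25| twist [-0.     0.     0.001] shift [ 2.3 -0.2  0.2]
```

```bash
python3 -m pendant '[{"translation":[0,0,0.6],"twist":[0,0,0],"grip":-1},{"translation":[0,0,0],"twist":[0,0,0],"grip":0},{"translation":[0,0,0],"twist":[0,0,0],"grip":0},{"translation":[0,0,0],"twist":[0,0,0],"grip":0},{"translation":[0,0,-20],"twist":[0,0,0],"grip":0.2},{"translation":[0,0,-40],"twist":[0,0,0],"grip":0.2},{"translation":[0,0,-40],"twist":[0,0,0],"grip":0.2},{"translation":[0,0,-40],"twist":[0,0,0],"grip":0.2},{"translation":[5,-25,0],"twist":[0,0,0],"grip":0.2},{"translation":[5,-48,0],"twist":[0,0,0],"grip":0.2}]' 20
python3 - <<'E'
from h import *
p,d,i=cam("wrist"); A=cloud(d,i).reshape(-1,3)*1000
S=A[(abs(A[:,2]-58)<5)&(abs(A[:,0]-645)<30)&(abs(A[:,1]-242)<25)]; print(len(S), cv2.minEnclosingCircle(S[:,:2].astype(np.float32)) if len(S) else "")
to(586.4,-370.1,150,88)
E
```

```text
t: 47.7
tool_pos: [0.6312, 0.173, 0.1757]
orientation: [-0.044, -3.14, -0.001]
force: [-0.4, -0.7, 0.1]
opening: 0.0556
1287 ((647.2509765625, 240.93417358398438), 18.06707000732422)
t 47.8 tcp [631.8 164.6 176.7] head 88.1 F [ 3.4 -2.6  0.8] open 55.9 q6 -1.36| twist [-0.003 -0.     0.002] shift [  26.7 -536.    26.7]
```

```bash
python3 -m pendant '[{"translation":[3,-48,0],"twist":[0,0,0],"grip":0.2},{"translation":[3,-48,0],"twist":[0,0,0],"grip":0.2},{"translation":[3,-48,0],"twist":[0,0,0],"grip":0.2},{"translation":[3,-48,0],"twist":[0,0,0],"grip":0.2},{"translation":[3,-48,0],"twist":[0,0,0],"grip":0.2},{"translation":[3,-48,0],"twist":[0,0,0],"grip":0.2},{"translation":[3,-48,0],"twist":[0,0,0],"grip":0.2},{"translation":[3,-48,0],"twist":[0,0,0],"grip":0.2},{"translation":[3,-48,0],"twist":[0,0,0],"grip":0.2},{"translation":[3,-48,0],"twist":[0,0,0],"grip":0.2}]' 20
python3 - <<'E'
from h import *
to(586.4,-370.1,130,88)
E
```

```text
t: 48.75
tool_pos: [0.5854, -0.3231, 0.1808]
orientation: [0.044, 3.135, -0.004]
force: [1.4, -0.2, -0.2]
opening: 0.0557
t 48.8 tcp [ 585.4 -323.1  180.8] head 88.4 F [ 1.4 -0.2 -0.2] open 55.7 q6 -2.12| twist [-0.003  0.007  0.007] shift [ -2.6 -46.9  50.8]
```

```bash
python3 -m pendant '[{"translation":[-2,-40,20],"twist":[-0.003,0.007,0.007],"grip":0.2},{"translation":[0,0,20],"twist":[0,0,0],"grip":0.2},{"translation":[0,0,0],"twist":[0,0,0],"grip":0.2},{"translation":[0,0,0],"twist":[0,0,0],"grip":0.2},{"translation":[0,0,0],"twist":[0,0,0],"grip":0.2},{"translation":[0,0,0],"twist":[0,0,0],"grip":0.2},{"translation":[0,0,0],"twist":[0,0,0],"grip":0.2},{"translation":[0,0,0],"twist":[0,0,0],"grip":0.2},{"translation":[0,0,0],"twist":[0,0,0],"grip":0.2},{"translation":[0,0,0],"twist":[0,0,0],"grip":0.2}]' 20
python3 - <<'E'
from h import *
jars()
to(586.4,-370.1,19,88)
E
```

```text
t: 49.75
tool_pos: [0.587, -0.3707, 0.146]
orientation: [0.062, 3.135, -0.009]
force: [-0.4, -0.8, 0.7]
opening: 0.0558
jar 2017 [ 486.2 -372.2] r 17.8 z 45.7
jar 1487 [ 586.6 -370.3] r 18.0 z 45.7
t 49.8 tcp [ 587.  -370.8  146. ] head 87.7 F [1.  0.1 0.4] open 55.8 q6 -2.17| twist [-0.005  0.006 -0.005] shift [  0.6   0.7 127. ]
```

```bash
python3 -m pendant '[{"translation":[0,0,40],"twist":[-0.005,0.006,-0.005],"grip":0.2},{"translation":[0,0,40],"twist":[0,0,0],"grip":0.2},{"translation":[0,0,20],"twist":[0,0,0],"grip":0.2},{"translation":[0,0,10],"twist":[0,0,0],"grip":0.2},{"translation":[0,0,0],"twist":[0,0,0],"grip":0.2},{"translation":[0,0,0],"twist":[0,0,0],"grip":0.2},{"translation":[0,0,0],"twist":[0,0,0],"grip":0.2},{"translation":[0,0,0],"twist":[0,0,0],"grip":0.2},{"translation":[0,0,0],"twist":[0,0,0],"grip":0.2},{"translation":[0,0,0],"twist":[0,0,0],"grip":0.2}]' 20
python3 - <<'E'
from h import *
to(586.6,-370.3,19,88)
E
```

```text
t: 50.8
tool_pos: [0.592, -0.3746, 0.0417]
orientation: [0.054, 3.131, -0.013]
force: [-0.1, -0.2, 0.1]
opening: 0.0557
t 50.8 tcp [ 592.  -374.6   41.7] head 88.0 F [-0.1 -0.2  0.1] open 55.7 q6 -2.17| twist [-0.008  0.01   0.   ] shift [ 5.5  4.1 22.7]
```

```bash
python3 -m pendant '[{"translation":[5.5,4,0],"twist":[-0.008,0.01,0],"grip":0.2},{"translation":[0,0,10],"twist":[0,0,0],"grip":0.2},{"translation":[0,0,10],"twist":[0,0,0],"grip":0.2},{"translation":[0,0,3],"twist":[0,0,0],"grip":0.2},{"translation":[0,0,0],"twist":[0,0,0],"grip":0.2},{"translation":[0,0,0],"twist":[0,0,0],"grip":-1},{"translation":[0,0,0],"twist":[0,0,0],"grip":-1},{"translation":[0,0,0],"twist":[0,0,0],"grip":-1},{"translation":[0,0,0],"twist":[0,0,0],"grip":-1},{"translation":[0,0,0],"twist":[0,0,0],"grip":-1}]' 20
python3 - <<'E'
from h import *
to(586.6,-370.3,19,88)
E
```

```text
t: 51.8
tool_pos: [0.586, -0.3699, 0.0163]
orientation: [-0.054, -3.14, -0.002]
force: [-0.9, 0.3, -1.3]
opening: 0.0358
t 51.8 tcp [ 586.  -369.9   16.3] head 88.0 F [-0.9  0.3 -1.3] open 35.8 q6 -2.17| twist [ 0.001 -0.001  0.   ] shift [-0.6 -0.4 -2.7]
```

```bash
python3 -m pendant '[{"translation":[0,0,-15],"twist":[0,0,0],"grip":-1},{"translation":[0,0,-40],"twist":[0,0,0],"grip":-1},{"translation":[0,0,-45],"twist":[0,0,0],"grip":-1},{"translation":[0,0,-45],"twist":[0,0,0],"grip":-1},{"translation":[0,25,0],"twist":[0,0,0],"grip":-1},{"translation":[0,45,0],"twist":[0,0,0],"grip":-1},{"translation":[0,48,0],"twist":[0,0,0],"grip":-1},{"translation":[0,48,0],"twist":[0,0,0],"grip":-1},{"translation":[0,48,0],"twist":[0,0,0],"grip":-1},{"translation":[0,48,0],"twist":[0,0,0],"grip":-1}]' 20
python3 -m pendant '[{"translation":[0,48,0],"twist":[0,0,0],"grip":-1},{"translation":[0,48,0],"twist":[0,0,0],"grip":-1},{"translation":[0,48,0],"twist":[0,0,0],"grip":-1},{"translation":[0,48,0],"twist":[0,0,0],"grip":-1},{"translation":[0,48,0],"twist":[0,0,0],"grip":-1},{"translation":[0,48,0],"twist":[0,0,0],"grip":-1},{"translation":[0,40,0],"twist":[0,0,0],"grip":-1},{"translation":[0,0,0],"twist":[0,0,0],"grip":-1},{"translation":[0,0,0],"twist":[0,0,0],"grip":-1},{"translation":[0,0,0],"twist":[0,0,0],"grip":-1}]' 20
python3 -c "
from h import *
to(577.9,244.5,100,88)"
```

```text
t: 52.8
tool_pos: [0.5967, -0.1079, 0.1806]
orientation: [0.071, 3.13, -0.008]
force: [-0.3, 0.5, -0.9]
opening: 0.0359
t: 53.8
tool_pos: [0.611, 0.2404, 0.1953]
orientation: [0.059, 3.114, -0.002]
force: [0.3, -0.4, -1.2]
opening: 0.0361
t 53.8 tcp [611.  240.4 195.3] head 87.8 F [ 0.3 -0.4 -1.2] open 36.1 q6 -1.23| twist [-0.001  0.027 -0.003] shift [33.3  2.9 95.3]
```

```bash
python3 -m pendant '[{"translation":[32,3,20],"twist":[0,0.027,-0.003],"grip":-1},{"translation":[0,0,40],"twist":[0,0,0],"grip":-1},{"translation":[0,0,25],"twist":[0,0,0],"grip":-1},{"translation":[0,0,0],"twist":[0,0,0],"grip":-1},{"translation":[0,0,0],"twist":[0,0,0],"grip":-1},{"translation":[0,0,0],"twist":[0,0,0],"grip":-1},{"translation":[0,0,0],"twist":[0,0,0],"grip":-1},{"translation":[0,0,0],"twist":[0,0,0],"grip":-1},{"translation":[0,0,0],"twist":[0,0,0],"grip":-1},{"translation":[0,0,0],"twist":[0,0,0],"grip":-1}]' 20
python3 -c "
from h import *
to(577.9,244.5,55,88)"
```

```text
t: 54.8
tool_pos: [0.5864, 0.2369, 0.1192]
orientation: [0.072, 3.127, 0.004]
force: [0.1, 0.4, -1.8]
opening: 0.0355
t 54.8 tcp [586.4 236.9 119.2] head 87.4 F [ 0.1  0.4 -1.8] open 35.5 q6 -1.22| twist [ 0.003  0.014 -0.011] shift [ 8.7  7.3 64.2]
```

```bash
python3 -m pendant '[{"translation":[8,7,0],"twist":[0.003,0.014,-0.011],"grip":-1},{"translation":[0,0,10],"twist":[0,0,0],"grip":-1},{"translation":[0,0,20],"twist":[0,0,0],"grip":-1},{"translation":[0,0,20],"twist":[0,0,0],"grip":-1},{"translation":[0,0,8],"twist":[0,0,0],"grip":-1},{"translation":[0,0,0],"twist":[0,0,0],"grip":-1},{"translation":[0,0,0],"twist":[0,0,0],"grip":-1},{"translation":[0,0,0],"twist":[0,0,0],"grip":-1},{"translation":[0,0,0],"twist":[0,0,0],"grip":-1},{"translation":[0,0,0],"twist":[0,0,0],"grip":-1}]' 20
python3 -c "
from h import *
to(577.9,244.5,28.5,88)"
```

```text
t: 55.8
tool_pos: [0.5784, 0.247, 0.0601]
orientation: [0.049, 3.14, 0.001]
force: [0.4, -0.7, -1.3]
opening: 0.0356
t 55.8 tcp [578.4 247.   60.1] head 88.2 F [ 0.4 -0.7 -1.3] open 35.6 q6 -1.22| twist [0.001 0.001 0.004] shift [ 0.5 -2.5 31.6]
```

```bash
python3 -m pendant '[{"translation":[0,-2.3,0],"twist":[0,0,0.004],"grip":-1},{"translation":[0,0,0],"twist":[0,0,0],"grip":-1},{"translation":[0,0,12],"twist":[0,0,0],"grip":-1},{"translation":[0,0,10],"twist":[0,0,0],"grip":-1},{"translation":[0,0,4],"twist":[0,0,0],"grip":-1},{"translation":[0,0,1],"twist":[0,0,0],"grip":-1},{"translation":[0,0,0.5],"twist":[0,0,0],"grip":-1},{"translation":[0,0,0],"twist":[0,0,0],"grip":-1},{"translation":[0,0,0],"twist":[0,0,0],"grip":-1},{"translation":[0,0,0],"twist":[0,0,0],"grip":-1}]' 20
python3 -c "
from h import *
to(577.9,244.5,28.3,88)"
```

```text
t: 56.8
tool_pos: [0.5788, 0.2445, 0.0306]
orientation: [0.056, 3.139, 0.001]
force: [0.3, 0.3, -1.4]
opening: 0.0357
t 56.8 tcp [578.8 244.5  30.6] head 87.9 F [ 0.3  0.3 -1.4] open 35.7 q6 -1.22| twist [ 0.001  0.002 -0.001] shift [ 0.9 -0.   2.3]
```

Lower the last 2.3 mm, release and head to the third jar.

```bash
python3 -m pendant '[{"translation":[0,0,1.5],"twist":[0,0.002,0],"grip":-1},{"translation":[0,0,0.8],"twist":[0,0,0],"grip":-1},{"translation":[0,0,0],"twist":[0,0,0],"grip":-1},{"translation":[0,0,0],"twist":[0,0,0],"grip":0},{"translation":[0,0,0],"twist":[0,0,0],"grip":0},{"translation":[0,0,0],"twist":[0,0,0],"grip":0},{"translation":[0,0,-20],"twist":[0,0,0],"grip":0.2},{"translation":[0,0,-40],"twist":[0,0,0],"grip":0.2},{"translation":[0,0,-45],"twist":[0,0,0],"grip":0.2},{"translation":[0,0,-45],"twist":[0,0,0],"grip":0.2}]' 20
python3 -m pendant '[{"translation":[5,-25,0],"twist":[0,0,0],"grip":0.2},{"translation":[8,-48,0],"twist":[0,0,0],"grip":0.2},{"translation":[8,-48,0],"twist":[0,0,0],"grip":0.2},{"translation":[8,-48,0],"twist":[0,0,0],"grip":0.2},{"translation":[8,-48,0],"twist":[0,0,0],"grip":0.2},{"translation":[8,-48,0],"twist":[0,0,0],"grip":0.2},{"translation":[8,-48,0],"twist":[0,0,0],"grip":0.2},{"translation":[8,-48,0],"twist":[0,0,0],"grip":0.2},{"translation":[8,-48,0],"twist":[0,0,0],"grip":0.2},{"translation":[8,-48,0],"twist":[0,0,0],"grip":0.2}]' 20
python3 -c "
from h import *
to(486.2,-372.2,140,88)"
```

```text
t: 57.8
tool_pos: [0.5737, 0.2426, 0.1738]
orientation: [-0.056, -3.127, 0.006]
force: [0.8, -0.3, 0.2]
opening: 0.0557
t: 58.8
tool_pos: [0.4861, -0.2175, 0.1885]
orientation: [0.039, 3.129, 0.001]
force: [0.9, -1.3, -0.6]
opening: 0.0558
t 58.8 tcp [ 486.1 -217.5  188.5] head 88.6 F [ 0.9 -1.3 -0.6] open 55.8 q6 -2.07| twist [0.001 0.012 0.01 ] shift [  -5.5 -154.6   48.5]
```

```bash
python3 -m pendant '[{"translation":[-2,-48,0],"twist":[0,0.012,0.01],"grip":0.2},{"translation":[-2,-45,15],"twist":[0,0,0],"grip":0.2},{"translation":[-2,-40,15],"twist":[0,0,0],"grip":0.2},{"translation":[0,-8,0],"twist":[0,0,0],"grip":0.2},{"translation":[0,0,0],"twist":[0,0,0],"grip":0.2},{"translation":[0,0,0],"twist":[0,0,0],"grip":0.2},{"translation":[0,0,0],"twist":[0,0,0],"grip":0.2},{"translation":[0,0,0],"twist":[0,0,0],"grip":0.2},{"translation":[0,0,0],"twist":[0,0,0],"grip":0.2},{"translation":[0,0,0],"twist":[0,0,0],"grip":0.2}]' 20
python3 - <<'E'
from h import *
jars()
to(486.2,-372.2,45,88)
E
```

```text
t: 59.8
tool_pos: [0.4866, -0.3672, 0.1617]
orientation: [0.06, 3.136, -0.005]
force: [-0.3, -0.3, 0.6]
opening: 0.0562
jar 1348 [ 485.8 -372.3] r 17.9 z 45.7
t 59.9 tcp [ 486.6 -367.2  161.8] head 87.8 F [-0.2 -0.2  0.5] open 55.9 q6 -2.26| twist [-0.003  0.005 -0.003] shift [  0.2  -5.  116.8]
```

```bash
python3 -m pendant '[{"translation":[0,-3,20],"twist":[-0.003,0.005,-0.003],"grip":0.2},{"translation":[0,0,40],"twist":[0,0,0],"grip":0.2},{"translation":[0,0,30],"twist":[0,0,0],"grip":0.2},{"translation":[0,0,12],"twist":[0,0,0],"grip":0.2},{"translation":[0,0,0],"twist":[0,0,0],"grip":0.2},{"translation":[0,0,0],"twist":[0,0,0],"grip":0.2},{"translation":[0,0,0],"twist":[0,0,0],"grip":0.2},{"translation":[0,0,0],"twist":[0,0,0],"grip":0.2},{"translation":[0,0,0],"twist":[0,0,0],"grip":0.2},{"translation":[0,0,0],"twist":[0,0,0],"grip":0.2}]' 20
python3 - <<'E'
from h import *
to(486,-372.3,19,88)
E
```

```text
t: 60.85
tool_pos: [0.4891, -0.3726, 0.0583]
orientation: [0.053, 3.136, -0.008]
force: [-0.3, -0.2, 0.8]
opening: 0.0559
t 60.9 tcp [ 489.1 -372.6   58.3] head 88.1 F [-0.3 -0.2  0.8] open 55.9 q6 -2.27| twist [-0.005  0.005  0.001] shift [ 3.1  0.2 39.3]
```

```bash
python3 -m pendant '[{"translation":[4,1,10],"twist":[-0.005,0.005,0],"grip":0.2},{"translation":[0,0,15],"twist":[0,0,0],"grip":0.2},{"translation":[0,0,10],"twist":[0,0,0],"grip":0.2},{"translation":[0,0,3],"twist":[0,0,0],"grip":0.2},{"translation":[0,0,0],"twist":[0,0,0],"grip":0.2},{"translation":[0,0,0],"twist":[0,0,0],"grip":-1},{"translation":[0,0,0],"twist":[0,0,0],"grip":-1},{"translation":[0,0,0],"twist":[0,0,0],"grip":-1},{"translation":[0,0,0],"twist":[0,0,0],"grip":-1},{"translation":[0,0,0],"twist":[0,0,0],"grip":-1}]' 20
python3 - <<'E'
from h import *
to(486,-372.3,19,88)
E
```

```text
t: 61.85
tool_pos: [0.485, -0.3715, 0.0172]
orientation: [0.053, 3.141, 0.0]
force: [0.0, 0.4, -1.3]
opening: 0.0355
t 61.9 tcp [ 485.  -371.5   17.2] head 88.1 F [ 0.   0.4 -1.3] open 35.5 q6 -2.28| twist [0.    0.    0.001] shift [-1.  -0.8 -1.8]
```

```bash
python3 -m pendant '[{"translation":[0,0,-15],"twist":[0,0,0],"grip":-1},{"translation":[0,0,-40],"twist":[0,0,0],"grip":-1},{"translation":[0,0,-45],"twist":[0,0,0],"grip":-1},{"translation":[0,0,-45],"twist":[0,0,0],"grip":-1},{"translation":[0,25,0],"twist":[0,0,0],"grip":-1},{"translation":[0,45,0],"twist":[0,0,0],"grip":-1},{"translation":[0,48,0],"twist":[0,0,0],"grip":-1},{"translation":[0,48,0],"twist":[0,0,0],"grip":-1},{"translation":[0,48,0],"twist":[0,0,0],"grip":-1},{"translation":[0,48,0],"twist":[0,0,0],"grip":-1}]' 20
python3 -m pendant '[{"translation":[0,48,0],"twist":[0,0,0],"grip":-1},{"translation":[0,48,0],"twist":[0,0,0],"grip":-1},{"translation":[0,48,0],"twist":[0,0,0],"grip":-1},{"translation":[0,48,0],"twist":[0,0,0],"grip":-1},{"translation":[0,48,0],"twist":[0,0,0],"grip":-1},{"translation":[0,48,0],"twist":[0,0,0],"grip":-1},{"translation":[0,42,0],"twist":[0,0,0],"grip":-1},{"translation":[0,0,0],"twist":[0,0,0],"grip":-1},{"translation":[0,0,0],"twist":[0,0,0],"grip":-1},{"translation":[0,0,0],"twist":[0,0,0],"grip":-1}]' 20
python3 -c "
from h import *
to(512.9,246.9,100,88)"
```

```text
t: 62.85
tool_pos: [0.4953, -0.1082, 0.1812]
orientation: [0.068, 3.129, -0.01]
force: [0.7, -0.2, -0.3]
opening: 0.0358
t: 63.85
tool_pos: [0.5088, 0.2416, 0.1946]
orientation: [0.057, 3.111, -0.004]
force: [1.1, -0.3, 0.1]
opening: 0.0357
t 63.9 tcp [508.8 241.6 194.6] head 87.9 F [ 1.1 -0.3  0.1] open 35.7 q6 -1.17| twist [-0.002  0.03  -0.001] shift [-3.9  5.5 94.6]
```

```bash
python3 -m pendant '[{"translation":[-4,5,20],"twist":[0,0.03,0],"grip":-1},{"translation":[0,0,40],"twist":[0,0,0],"grip":-1},{"translation":[0,0,25],"twist":[0,0,0],"grip":-1},{"translation":[0,0,0],"twist":[0,0,0],"grip":-1},{"translation":[0,0,0],"twist":[0,0,0],"grip":-1},{"translation":[0,0,0],"twist":[0,0,0],"grip":-1},{"translation":[0,0,0],"twist":[0,0,0],"grip":-1},{"translation":[0,0,0],"twist":[0,0,0],"grip":-1},{"translation":[0,0,0],"twist":[0,0,0],"grip":-1},{"translation":[0,0,0],"twist":[0,0,0],"grip":-1}]' 20
python3 -c "
from h import *
to(512.9,246.9,55,88)"
```

```text
t: 64.85
tool_pos: [0.5208, 0.2401, 0.1193]
orientation: [0.073, 3.127, 0.003]
force: [-0.1, -1.0, -0.2]
opening: 0.0355
t 64.8 tcp [520.8 240.1 119.3] head 87.3 F [-0.1 -1.  -0.2] open 35.5 q6 -1.18| twist [ 0.002  0.014 -0.012] shift [ 8.1  6.5 64.3]
```

```bash
python3 -m pendant '[{"translation":[8,5,0],"twist":[0.002,0.014,-0.012],"grip":-1},{"translation":[0,0,10],"twist":[0,0,0],"grip":-1},{"translation":[0,0,20],"twist":[0,0,0],"grip":-1},{"translation":[0,0,20],"twist":[0,0,0],"grip":-1},{"translation":[0,0,8],"twist":[0,0,0],"grip":-1},{"translation":[0,0,0],"twist":[0,0,0],"grip":-1},{"translation":[0,0,0],"twist":[0,0,0],"grip":-1},{"translation":[0,0,0],"twist":[0,0,0],"grip":-1},{"translation":[0,0,0],"twist":[0,0,0],"grip":-1},{"translation":[0,0,0],"twist":[0,0,0],"grip":-1}]' 20
python3 -c "
from h import *
to(512.9,246.9,29.2,88)"
```

```text
t: 65.85
tool_pos: [0.5127, 0.2476, 0.06]
orientation: [0.049, 3.14, 0.002]
force: [0.0, -0.2, -1.0]
opening: 0.0358
t 65.8 tcp [512.7 247.6  60. ] head 88.2 F [ 0.  -0.2 -1. ] open 35.8 q6 -1.18| twist [0.001 0.001 0.004] shift [-0.2 -0.7 30.8]
```

```bash
python3 -m pendant '[{"translation":[0,-0.7,0],"twist":[0,0,0.004],"grip":-1},{"translation":[0,0,0],"twist":[0,0,0],"grip":-1},{"translation":[0,0,12],"twist":[0,0,0],"grip":-1},{"translation":[0,0,10],"twist":[0,0,0],"grip":-1},{"translation":[0,0,5],"twist":[0,0,0],"grip":-1},{"translation":[0,0,1],"twist":[0,0,0],"grip":-1},{"translation":[0,0,0.5],"twist":[0,0,0],"grip":-1},{"translation":[0,0,0],"twist":[0,0,0],"grip":-1},{"translation":[0,0,0],"twist":[0,0,0],"grip":-1},{"translation":[0,0,0],"twist":[0,0,0],"grip":-1}]' 20
python3 -c "
from h import *
to(512.9,246.9,29.2,88)"
```

```text
t: 66.85
tool_pos: [0.513, 0.2469, 0.0294]
orientation: [0.056, 3.14, 0.002]
force: [0.1, -0.5, -1.0]
opening: 0.0356
t 66.8 tcp [513.  246.9  29.4] head 88.0 F [ 0.1 -0.5 -1. ] open 35.6 q6 -1.18| twist [ 0.001  0.001 -0.001] shift [ 0.1 -0.   0.2]
```

```bash
python3 -m pendant '[{"translation":[0,0,0.3],"twist":[0,0,0],"grip":-1},{"translation":[0,0,0],"twist":[0,0,0],"grip":0},{"translation":[0,0,0],"twist":[0,0,0],"grip":0},{"translation":[0,0,0],"twist":[0,0,0],"grip":0},{"translation":[0,0,-20],"twist":[0,0,0],"grip":0},{"translation":[0,0,-40],"twist":[0,0,0],"grip":0},{"translation":[0,0,-45],"twist":[0,0,0],"grip":0},{"translation":[0,0,-45],"twist":[0,0,0],"grip":0},{"translation":[0,-20,0],"twist":[0,0,0],"grip":0},{"translation":[-10,-40,0],"twist":[0,0,0],"grip":-1}]' 20
python3 -m pendant '[{"translation":[-20,-45,0],"twist":[0,0,0],"grip":-1},{"translation":[-20,-45,0],"twist":[0,0,0],"grip":-1},{"translation":[-20,-45,0],"twist":[0,0,0],"grip":-1},{"translation":[-15,-45,0],"twist":[0,0,0],"grip":-1},{"translation":[0,-25,0],"twist":[0,0,0],"grip":-1},{"translation":[0,0,0],"twist":[0,0,0],"grip":-1},{"translation":[0,0,0],"twist":[0,0,0],"grip":-1},{"translation":[0,0,0],"twist":[0,0,0],"grip":-1},{"translation":[0,0,0],"twist":[0,0,0],"grip":-1},{"translation":[0,0,0],"twist":[0,0,0],"grip":-1}]' 20
python3 - <<'E'
from h import *
to(604,-25,130,88)
p,d,i=cam("scene"); save(p,"s10.png",s=1.5); W=cloud(d,i)*1000
jars("scene",(480,680,215,275),58)
S=W[(abs(W[...,2]-83)<4)&(W[...,1]<140)&(W[...,1]>-60)&(W[...,0]>520)&(W[...,0]<700)]; v=np.linalg.svd(S[:,:2]-S[:,:2].mean(0),full_matrices=False)[2][0]; print("door",len(S),S.mean(0),np.degrees(np.arctan2(v[1],v[0])))
E
```

```text
t: 67.85
tool_pos: [0.5195, 0.1887, 0.1855]
orientation: [0.048, 3.14, 0.004]
force: [0.7, 0.0, -0.5]
opening: 0.042
t: 68.85
tool_pos: [0.5921, -0.0266, 0.1892]
orientation: [0.046, 3.132, 0.005]
force: [0.3, 0.1, 0.5]
opening: 0.0004
t 68.8 tcp [592.1 -26.6 189.2] head 88.3 F [0.3 0.1 0.5] open 0.4 q6 -1.68| twist [0.003 0.009 0.006] shift [-11.8   2.   59.2]
jar 131 [516.8 249.5] r 19.1 z 58.3
jar 145 [582. 246.] r 18.9 z 58.6
jar 164 [649.7 244.8] r 19.4 z 58.3
door 390 [619.05519326  56.50431084  82.67107279] 50.88641058529972
```

View pics/s10.png

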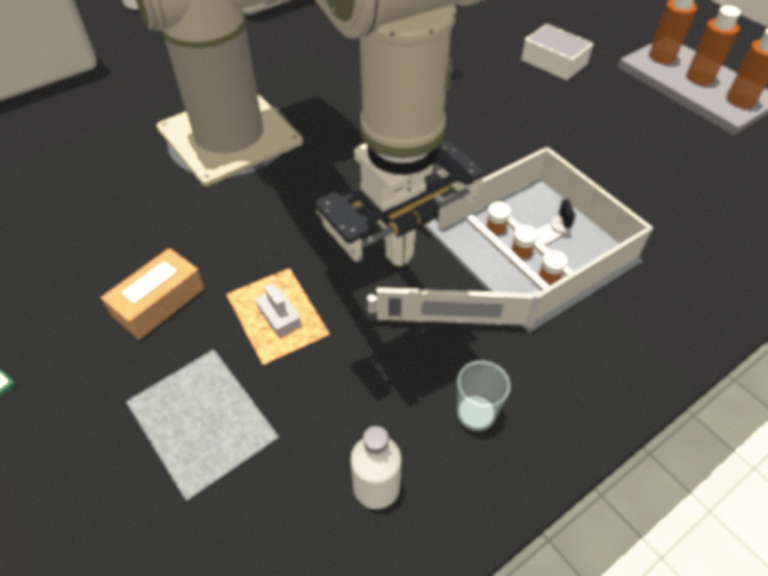

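The scene shows three jars upright in the lane at (498,217), (524,240) and (553,265). The gauge is upright on its mat at (278,308), and the sample mat is empty. The door is still open at (450,305), ready to push.

```bash
python3 -m pendant '[{"translation":[-12,0,0],"twist":[0.003,0.009,0.006],"grip":-1},{"translation":[0,0,20],"twist":[0,0,0],"grip":-1},{"translation":[0,0,40],"twist":[0,0,0],"grip":-1},{"translation":[0,0,40],"twist":[0,0,0],"grip":-1},{"translation":[0,0,20],"twist":[0,0,0],"grip":-1},{"translation":[0,0,0],"twist":[0,0,0],"grip":-1},{"translation":[0,0,0],"twist":[0,0,0],"grip":-1},{"translation":[0,0,0],"twist":[0,0,0],"grip":-1},{"translation":[0,0,0],"twist":[0,0,0],"grip":-1},{"translation":[0,0,0],"twist":[0,0,0],"grip":-1}]' 20
cat >> h.py <<'E'
def push(phis):
    s=robot.read_state(); M=R.from_rotvec(s["orientation"]).as_matrix(); P=np.array(s["tool_pos"])*1000
    for f in phis:
        a=np.radians(177.9)+f; d=np.array([np.cos(a),np.sin(a)]); n=np.array([-d[1]*-1*-1,d[0]])*1.0
        n=np.array([-d[1],d[0]]); 
        sup=7.5*abs(n[0])+17.5*abs(n[1]); q=np.array([691.4,148.4])+190*d+n*(4+sup)
        print(f"phi {f:.2f} tcp {np.round(q,1)} shift {np.round(M.T@np.array([q[0]-P[0],q[1]-P[1],0]),1)}"); P=np.array([q[0],q[1],P[2]])
E
python3 - <<'E'
from h import *
to(604,-25,55,88)
push([.93,.8,.65,.5,.35,.2,.1,.05,0])
E
```

```text
t: 69.95
tool_pos: [0.6095, -0.0232, 0.0733]
orientation: [0.046, 3.13, -0.002]
force: [0.6, -0.6, -0.6]
opening: -0.0001
t 70.0 tcp [609.5 -23.2  73.3] head 88.3 F [ 0.6 -0.6 -0.6] open -0.1 q6 -1.66| twist [-0.001  0.011  0.006] shift [ 5.4 -2.  18.3]
phi 0.93 tcp [588.5 -12.7] shift [21.3  9.9 -0.3]
phi 0.80 tcp [569.2   1.3] shift [19.7 13.4 -0.2]
phi 0.65 tcp [549.1  20.5] shift [20.7 18.7 -0.3]
phi 0.50 tcp [531.7  42.9] shift [18.  21.9 -0.2]
phi 0.35 tcp [517.7  68. ] shift [14.7 24.7 -0.2]
phi 0.20 tcp [507.6  95.3] shift [10.9 27.  -0.1]
phi 0.10 tcp [503.2 114.5] shift [ 5.  19.  -0.1]
phi 0.05 tcp [501.7 124.3] shift [ 1.8  9.7 -0. ]
phi 0.00 tcp [500.7 133.6] shift [ 1.2  9.3 -0. ]
```

```bash
python3 -m pendant '[{"translation":[0,0,16],"twist":[0,0.011,0.006],"grip":-1},{"translation":[10,5,0],"twist":[0,0,0],"grip":-1},{"translation":[10,5,0],"twist":[0,0,0],"grip":-1},{"translation":[10,7,0],"twist":[0,0,0],"grip":-1},{"translation":[10,7,0],"twist":[0,0,0],"grip":-1},{"translation":[10,9,0],"twist":[0,0,0],"grip":-1},{"translation":[10,9,0],"twist":[0,0,0],"grip":-1},{"translation":[9,11,0],"twist":[0,0,0],"grip":-1},{"translation":[9,11,0],"twist":[0,0,0],"grip":-1},{"translation":[0,0,0],"twist":[0,0,0],"grip":-1}]' 20
python3 - <<'E'
from h import *
to(604,-25,55,88)
push([.5,.35,.2,.1])
E
```

```text
t: 70.95
tool_pos: [0.5285, 0.0492, 0.0568]
orientation: [0.057, 3.139, -0.001]
force: [-0.1, 0.1, 0.1]
opening: 0.0008
t 71.0 tcp [528.5  49.2  56.8] head 87.9 F [-0.1  0.1  0.1] open 0.8 q6 -1.54| twist [-0.001  0.002 -0.002] shift [-78.  -71.5   1.8]
phi 0.50 tcp [531.7  42.9] shift [-3.4 -6.2  0. ]
phi 0.35 tcp [517.7  68. ] shift [14.9 24.6 -0. ]
phi 0.20 tcp [507.6  95.3] shift [11.1 26.9 -0. ]
phi 0.10 tcp [503.2 114.5] shift [ 5.1 19.  -0. ]
```

```bash
python3 -m pendant '[{"translation":[5,8,0],"twist":[0,0,0],"grip":-1},{"translation":[5,8,0],"twist":[0,0,0],"grip":-1},{"translation":[4,8,0],"twist":[0,0,0],"grip":-1},{"translation":[4,8,0],"twist":[0,0,0],"grip":-1},{"translation":[3,8,0],"twist":[0,0,0],"grip":-1},{"translation":[2,8,0],"twist":[0,0,0],"grip":-1},{"translation":[2,8,0],"twist":[0,0,0],"grip":-1},{"translation":[0,4,0],"twist":[0,0,0],"grip":-1},{"translation":[0,0,0],"twist":[0,0,0],"grip":-1},{"translation":[0,0,0],"twist":[0,0,0],"grip":-1}]' 20
python3 - <<'E'
from h import *
push([.1,.05,0]); to(500,134,55,88)
p,d,i=cam("top"); save(p,"t11.png",(60,110,300,250),3); W=cloud(d,i)*1000
S=W[(abs(W[...,2]-83)<4)&(W[...,1]<165)&(W[...,1]>60)&(W[...,0]>440)&(W[...,0]<690)];print(len(S), cv2.minAreaRect(S[:,:2].astype(np.float32)) if len(S)>4 else "")
E
```

```text
t: 71.95
tool_pos: [0.5045, 0.1158, 0.0569]
orientation: [0.056, 3.138, -0.002]
force: [0.0, -0.7, 0.1]
opening: 0.0007
phi 0.10 tcp [503.2 114.5] shift [ 1.2 -1.4 -0. ]
phi 0.05 tcp [501.7 124.3] shift [ 1.8  9.7 -0. ]
phi 0.00 tcp [500.7 133.6] shift [ 1.3  9.3 -0. ]
t 72.0 tcp [504.5 115.8  56.9] head 88.0 F [ 0.  -0.7  0.1] open 0.7 q6 -1.41| twist [-0.001  0.003 -0.001] shift [ 5.1 18.   1.9]
119 ((572.63232421875, 139.57261657714844), (34.99198913574219, 231.37696838378906), 86.60028076171875)
```

View pics/t11.png

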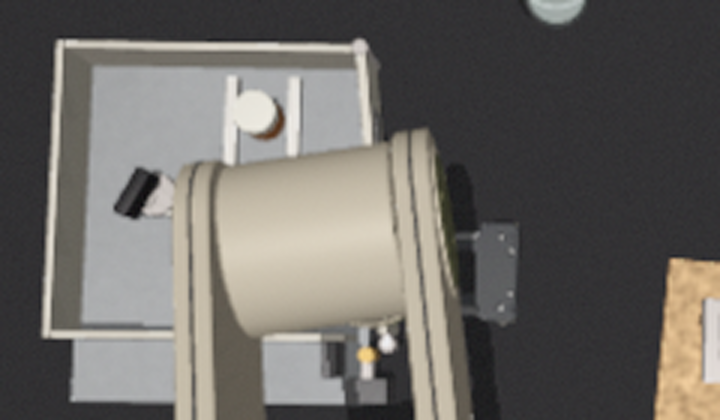

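The door is nearly shut, its nub at (388,343) just beside the catch roller at (367,355). Now the final push.

```bash
python3 -m pendant '[{"translation":[0,4,0],"twist":[0,0,0],"grip":-1},{"translation":[0,4,0],"twist":[0,0,0],"grip":-1},{"translation":[0,4,0],"twist":[0,0,0],"grip":-1},{"translation":[0,4,0],"twist":[0,0,0],"grip":-1},{"translation":[0,4,0],"twist":[0,0,0],"grip":-1},{"translation":[0,4,0],"twist":[0,0,0],"grip":-1},{"translation":[0,0,0],"twist":[0,0,0],"grip":-1},{"translation":[0,0,0],"twist":[0,0,0],"grip":-1},{"translation":[0,0,0],"twist":[0,0,0],"grip":-1},{"translation":[0,0,0],"twist":[0,0,0],"grip":-1}]' 20
python3 - <<'E'
from h import *
push([0]); to(500,134,55,88)
E
```

```text
t: 73.0
tool_pos: [0.5048, 0.1332, 0.057]
orientation: [-0.06, -3.14, 0.021]
force: [-0.0, -0.1, 0.2]
opening: 0.0004
phi 0.00 tcp [500.7 133.6] shift [ 4.1  0.2 -0. ]
t 73.0 tcp [504.8 133.2  57. ] head 87.8 F [-0.  -0.1  0.2] open 0.4 q6 -1.36| twist [-0.014 -0.    -0.004] shift [4.8 0.6 2. ]
```

```bash
python3 -m pendant '[{"translation":[0,3,0],"twist":[0,0,0],"grip":-1},{"translation":[0,3,0],"twist":[0,0,0],"grip":-1},{"translation":[0,2,0],"twist":[0,0,0],"grip":-1},{"translation":[0,2,0],"twist":[0,0,0],"grip":-1},{"translation":[0,2,0],"twist":[0,0,0],"grip":-1},{"translation":[0,2,0],"twist":[0,0,0],"grip":-1},{"translation":[0,2,0],"twist":[0,0,0],"grip":-1},{"translation":[0,2,0],"twist":[0,0,0],"grip":-1},{"translation":[0,2,0],"twist":[0,0,0],"grip":-1},{"translation":[0,2,0],"twist":[0,0,0],"grip":-1}]' 20
python3 - <<'E'
from h import *
to(500,134,55,88)
E
```

```text
t: 74.0
tool_pos: [0.5048, 0.1357, 0.0574]
orientation: [-0.066, -3.134, 0.077]
force: [-1.6, -11.9, 5.4]
opening: 0.0006
t 74.0 tcp [504.8 135.7  57.4] head 87.6 F [ -1.6 -11.9   5.4] open 0.6 q6 -1.31| twist [-0.049 -0.005 -0.007] shift [ 4.7 -1.8  2.4]
```

```bash
python3 -m pendant '[{"translation":[0,-5,0],"twist":[-0.03,0,0],"grip":-1},{"translation":[0,-20,0],"twist":[-0.02,0,0],"grip":-1},{"translation":[0,-30,0],"twist":[0,0,0],"grip":-1},{"translation":[0,-40,0],"twist":[0,0,0],"grip":-1},{"translation":[0,0,-40],"twist":[0,0,0],"grip":-1},{"translation":[0,0,-45],"twist":[0,0,0],"grip":-1},{"translation":[45,-20,-45],"twist":[0,0,0],"grip":-1},{"translation":[45,-20,0],"twist":[0,0,0],"grip":-1},{"translation":[40,-20,0],"twist":[0,0,0],"grip":-1},{"translation":[0,0,0],"twist":[0,0,0],"grip":-1}]' 20
python3 - <<'E'
from h import *
to(350,0,200,88)
p,d,i=cam("top"); save(p,"t12.png",(60,60,430,300),2); W=cloud(d,i)*1000
S=W[(abs(W[...,2]-83)<4)&(W[...,1]<165)&(W[...,1]>100)&(W[...,0]>475)&(W[...,0]<680)]
v=np.linalg.svd(S[:,:2]-S[:,:2].mean(0),full_matrices=False)[2][0]; print("door",len(S),S.mean(0),np.degrees(np.arctan2(v[1],v[0])))
jars("top",(480,690,210,280),58)
S=W[(abs(W[...,2]-29)<4)&(abs(W[...,0]-447)<50)&(abs(W[...,1]+148)<50)]; print("gauge",len(S),cv2.minAreaRect(S[:,:2].astype(np.float32)) if len(S) else "")
p,d,i=cam("scene"); save(p,"s12.png",s=1.5)
E
```

```text
t: 75.0
tool_pos: [0.3778, -0.013, 0.1817]
orientation: [-0.065, -3.137, -0.002]
force: [0.6, 0.3, 0.5]
opening: 0.0005
t 75.0 tcp [377.8 -13.  181.7] head 87.6 F [0.6 0.3 0.5] open 0.5 q6 -1.70| twist [ 0.001 -0.004 -0.006] shift [ 28.2  12.  -18.3]
door 278 [578.29603662 151.61911511  83.36768662] 177.98952673616319
jar 162 [647.2 240.3] r 17.9 z 58.8
jar 168 [581.  242.6] r 18.1 z 58.6
jar 167 [515.1 245. ] r 18.1 z 58.9
gauge 341 ((451.0865173339844, -150.94931030273438), (41.1875, 68.00184631347656), 88.37376403808594)
```

View pics/t12.png

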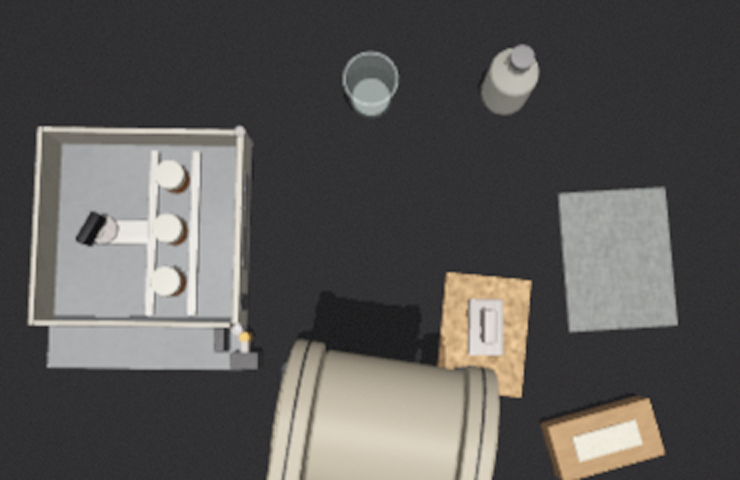

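View pics/s12.png

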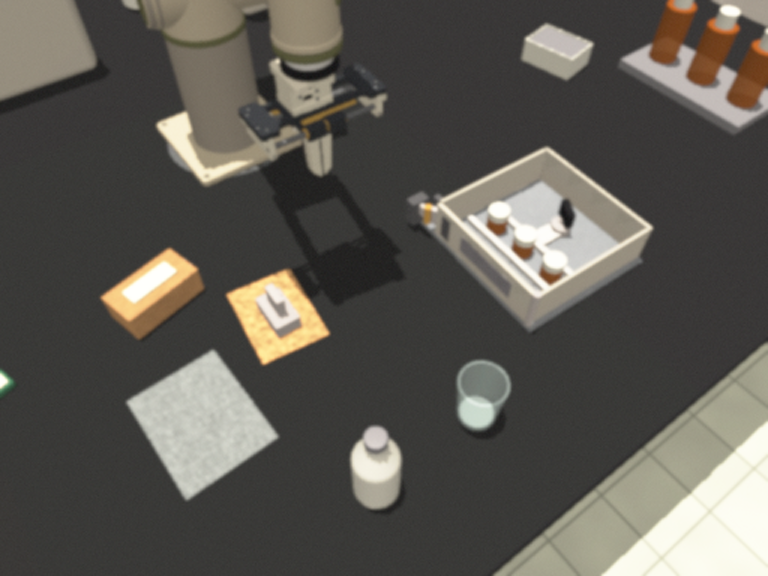

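Both views show the door parallel to the bay side at (240,230) in the top view. All three jars stand in the lane, the gauge is on its mat, and the other items haven't moved.

```bash
python3 -c "
from plant import robot
print(robot.close_job())"
```

```text
the job is handed in; nothing more can be done
None
```

The bay is ready and I handed the job in at about 75 s of the 210 s.

- **Lane setting:** I opened the cam (about 1.45 to 0.15 rad), stood the gauge in the lane and closed the cam to about 0.48 rad. The lane measured about 43 mm. Nudging the gauge sideways gave about 1.3 mm of play.
- **Slide:** I slid the gauge along the lane floor from bay x of about -75 mm to +76 mm.
- **Gauge:** It went back upright on its cork mat.
- **Jars:** Three jars were there. All three stand upright in the lane, about 65 mm apart; I put them in before touching the door.
- **Door:** I pushed it onto its stop with about 12 N. After I backed off it measured within about 0.1° of parallel to the bay, so it looks held on the catch. I inferred the snap from that angle and did not feel it in the force readings.
- **Other items:** In the last pictures the beaker, wash bottle and wipes look to be where they started; I did not re-measure them.

**Checks that disagreed:** Camera estimates of the set lane varied from 42.8 to 43.2 mm, and those of the wider setting before it from about 45.5 to 47 mm. I relied on the sideways play test instead. After the set-down I did not re-measure the cam or the lane width.

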